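Let the enlarger head down off its ratchet winch

ROBOT

A 6-joint arm with a two-finger parallel gripper is mounted at the origin on the work surface. World frame = base frame: x ahead of the robot, y to its left, z up, the work surface at z = 0. Lengths are in mm, angles in rad, forces in N, time in s.
With the tool pointing down it reaches from about 225 to 725 mm from the base axis. Payload 3.1 kg.
Tool frame: the origin (TCP) lies between the finger pads; the fingertips stand arm.tcp_to_tips ahead of it and the grasp point (between the pads) lies 8 mm behind it (arm.tcp_to_tips is the distance from the TCP to the fingertips, in mm); z points along the fingers, x is the direction in which the jaws open and shut, and the axes are right-handed (so a half turn about z gives the same grasp; the last joint's range is limited). The gripper opens to 85 mm and grips with 20 to 120 N. Pads are 22 mm wide; open, the fingers measure 114 mm over their backs; the gripper's body (76 mm by 85 mm) begins 54 mm behind the grasp point. The pads swing forward as they close: fully open they stand 13 mm farther back than shut.
Start: joints at [-1.356, 0.048, 0.099, 1.622, 0, 1.443], TCP at [176.451, -494.452, 210.812] pointing down, gripper open.
Joint ranges: [-2.91, 2.91], [-0.99, 1.94], [-1.21, 1.42], [-2.12, 2.29], [-1.49, 1.47], [-3.14, 3.14]. Speed limits (rad/s): [2.79, 2.79, 3.14, 3.14, 3.14, 3.14].

INTERFACE

Orientations are given as a 3x3 rotation matrix whose columns are the frame's x, y, z axes.
In Python, from plant import telemetry, optics, finish_job, arm gives the robot as it stands. The module is installed in compiled form; this text tells all that it offers.
- The arm moves only by the tool move_arm, never from a script. Its argument "plan" is a list of rows, each an object of numbers: "jaw": the finger opening in mm, from 0 to 85.4; "dx", "dy", "dz": the shift along the tool's x, y, z in mm; "wx", "wy", "wz": the turn, a rotation vector about the tool's x, y, z in degrees. In form: [{"jaw": .., "dx": .., "dy": .., "dz": .., "wx": .., "wy": .., "wz": ..}, ...]. A call has 1 to 10 rows; each row is the pose to reach, as a shift and turn from the pose commanded when the call began, along the tool's axes at that moment; what a row does not reach only later rows make up. A row lasts 1/8 s, in which the tool goes at most 62.5 mm and 10.7 degrees, less where a joint would pass 70% of its speed; a pose out of reach is approached as far as the arm can. A call with a gripper value outside its range is refused whole. The fingers move at their own pace and stop on an object; the grip force is fixed at half the most. Time passes only in rows, so rows that repeat a pose let the fingers close. It gives the time, the measured TCP pose, the force and the opening at its end, in the units of the state.
- telemetry.sense(): the state, without advancing time (a new reading comes with each control period).
- optics.get_image(name): name is "scene" or "top"; returns (picture, depth): 480x640x3 uint8, red, green, blue; 480x640 float32, mm along the optical axis (not along the pixel's ray), 0 where there is no reading.
- optics.calibration(name): a dict with "intrinsics" (3x3 intrinsics, pixels), "position" and "attitude" of the camera in the world. Camera axes: x right, y down, z forward; pixel columns grow to the right and rows downward; lengths in mm; the calibration is good to about 2 mm. A picture is of the moment at which its call begins. calibration takes no time and is no camera call.
- finish_job(): hands the job in, once; it reports no verdict.
The state is a dict: "time": time; "qpos": joint angles; "joint_vel": joint speeds; "effort": joint torques, N m; "ee_pos": TCP position; "tool_rot": TCP orientation; "ft_force": force on the tool from outside, world axes, zero at the start; "moment": the same for the moment, N m; "grip_width": finger opening in mm.
Only numpy, scipy, OpenCV 4.12 (cv2) and the standard library are available. Lean on these libraries where they do the work, as an engineer would, in place of code of your own. Each camera call takes 0.05 s, during which the arm holds its last target.

TASK

The enlarger's head is hanging on the ratchet of its hand winch. Flick the pawl's thumb lever over to the off side, take the weight on the crank so that the pawl springs clear of the wheel, then ease the crank back and let the head down gently until its weight rests on the cork strips on the pine frame, without letting it run down by itself or forcing it onto them. Do not handle the head itself, and leave the other things on the bench where they are.

Things in the scene. Friction and masses are not known exactly. Their poses are not given: they have to be found in the camera images.
- stand: enlarger stand fixed to the bench: baseboard 360 x 500 x 28 mm, 44 mm square column (470 mm high), hand winch. Origin on the bench under the column. y: level from the column along the winch shaft (160 mm up) to the crank; z up. Winch cheeks y 100-156 mm, 216 mm high; ratchet wheel (radius 44) and pawl y 159-169; lever; crank. The head, on the -y side, pulls the wheel's top towards +x.
- head: enlarger head, white lamp-house on a black body, square bottom plate 150 x 150 mm, 197 mm high above it. Origin: centre of the plate's underside. Weighs 19 to 28 N. Slides up and down the column, geared to the winch shaft by a rack. It may not run faster than 0.06 m/s, bear on anything with over 80 N, nor be touched by the robot.
- frame: square pine frame fixed on the baseboard under the head, outside 176 x 176 mm, sides 28 mm thick, 80 mm high. Origin: centre of its underside. On two opposite sides lie cork packing strips for the head to rest on; how far they stand above the pine is not measured and differs each time, from 4 to 24 mm.
- drum (a joint): angle of drum, ratchet wheel (12 teeth) and crank, rad: 0 at the start, held by the pawl; grows as the head is wound up (top of wheel and crank go to the stand's -x), falls as it is let down (top goes to +x); 14 mm of head for each rad.
- pawl_lever (a joint): angle of the thumb lever, rad: 0 = on, leaning 0.35 rad to the stand's -x, pawl sprung into the wheel; 0.7 = off (0.6 is enough), leaning as far to +x, pawl sprung out. Stays where it is left. With the wheel's load on it the pawl stays trapped in its tooth even with the lever off; it jumps out once the crank is wound up by about 0.1 rad.
- lever_knob (a point): centre of the thumb lever's round knob, 16 mm thick and 26 mm long along the stand's y, about 250 mm above the bench, 50 mm from its pin (stand x 45 mm, height 205 mm). Push it from the -x side to +x through some 34 mm, nearly level, with about 3 N; a hard stop ends its travel.
- pawl_nose (a point): nose of the pawl: 197 mm above the bench when in its tooth, over 206 mm when clear of the wheel; it rises some 15 mm when it springs out.
- hub (a point): point on the axis of the shaft and crank, at the middle of the grip's length: 263 mm from the column's axis along the stand's y, 160 mm above the bench.
- grip_mid (a point): middle of the crank's grip, a black rod 25 mm thick and 90 mm long, parallel to the shaft, 65 mm from its axis, turning freely on its pin; the crank arm is at its inner end. The crank's angle on the shaft differs each time. Holding the head takes 3 to 8 N here, square to the arm; once the head has landed, each further 1 N presses it down with 4.6 N.
- lens: bystander: a black lens 60 mm across and 42 mm high on the baseboard. Origin: centre of its underside.
- peg_a: bystander: a wooden clothes peg 72 mm long on the baseboard. Origin: centre of its underside.
- peg_b: bystander: a wooden clothes peg 72 mm long on the bench. Origin: centre of its underside.
- tape_roll: bystander: a roll of grey tape lying flat, 110 mm across, 48 mm high. Origin: centre of its underside.
- lens_panel: bystander: an aluminium lens panel, 85 mm square, 13 mm high. Origin: centre of its underside.
- neg_carrier: bystander: a black negative carrier, 85 mm square, 20 mm high. Origin: centre of its underside.
- screwdriver: bystander: a screwdriver lying on the bench. Origin: centre of its underside.
- spirit_level: bystander: a spirit level 400 mm long, 48 mm high, standing on its edge. Origin: centre of its underside.

How it is judged (in metres and radians):
On the way, in this order (a step that is already met when the one before it is completed fails the run):
1. the thumb lever is flicked over to the off side (value of joint pawl_lever above 0.55 rad), for 0.1 s.
2. the pawl has sprung clear of the wheel with the head still held up (z of pawl_nose in the frame of stand above 0.206 m and z of head in the frame of frame above 0.115 m), for 0.1 s.
At the end, for the whole second after the job is handed in: the head is down on the packing on the pine frame (plate less than 26 mm above the pine), at rest, and its weight bears there (more than 8 N) (z of head in the frame of frame below 0.106 m and contact force between head and anything else above 8 N and linear speed of head below 0.01 m/s); the robot touches nothing.
It fails at once if the head runs down faster than 0.06 m/s (linear speed of head above 0.06 m/s).
It fails at once if the head is forced down with more than 80 N (contact force between head and anything else above 80 N).
It fails at once if the robot handles the head itself (contact force between any of the fingers, the arm and head above 3 N).
It fails at once if a bystander is shifted by more than 30 mm (distance of any of lens, peg_a, peg_b, tape_roll, lens_panel, neg_carrier, screwdriver, spirit_level from where it was at the start of the episode above 0.03 m).
It also fails if it takes over 72 s, if anything falls off the work surface, if the arm or the gripper's body presses on something with over 40 N, if the wrist force passes 120 N, or if a joint passes its speed limit or range.

## Working session

There is one attempt and no reset: what is moved stays moved. The work goes in short steps, Python scripts to look and compute and a tool call to move; the robot and the scene stay as the last step left them, time stands still between calls to the robot, and variables do not carry over. Pictures are saved under pics/ and viewed, and the job is handed in when it is done.

Besides the shell and the picture viewer there is one more tool, called after "Emit:" by a JSON object that holds its "api" and its "payload", one argument or row to a line. move_arm: Moves the arm, as the interface text tells. Its arguments: {"type":"object","properties":{"plan":{"type":"array"}},"required":["plan"]}

```bash
mkdir -p pics; cat > h.py <<'E'
import numpy as np, cv2
from plant import telemetry, optics, arm
def snap(n,tag):
    im,d=optics.get_image(n); cv2.imwrite(f'pics/{tag}.png',im[:,:,::-1]); np.savez(f'pics/{tag}.npz',im=im,d=d); return im,d
def cal(n):
    c=optics.calibration(n); return np.array(c['intrinsics']),np.array(c['position']),np.array(c['attitude'])
def pt(n,d,u,v):
    K,p,R=cal(n); z=d[v,u]; return p+R@(np.linalg.inv(K)@[u,v,1]*z)
def cloud(n,d):
    K,p,R=cal(n); v,u=np.mgrid[:480,:640]; r=np.stack([u,v,np.ones_like(u)],-1)@np.linalg.inv(K).T*d[...,None]; return r@R.T+p
def proj(n,P):
    K,p,R=cal(n); q=K@(R.T@(np.array(P)-p)); return q[:2]/q[2]
E
python3 - <<'E'
from h import *
for n in ('scene','top'):
    snap(n,n+'0'); print(cal(n))
s=telemetry.sense(); print(s); print([a for a in dir(arm) if a[0]!='_'], arm.tcp_to_tips)
E
```

```text
(array([[567.343518  ,   0.        , 322.91519958],
       [  0.        , 567.343518  , 237.101658  ],
       [  0.        ,   0.        ,   1.        ]]), array([1189.495215  , -646.26021996,  766.73986754]), array([[ 0.73578453,  0.34907882, -0.58031466],
       [ 0.67718834, -0.38695828,  0.62584283],
       [-0.00608909, -0.85346779, -0.52111002]]))
(array([[446.13014115,   0.        , 308.27910908],
       [  0.        , 446.13014115, 244.83098192],
       [  0.        ,   0.        ,   1.        ]]), array([ 441.40726111,   24.29444589, 1214.43333689]), array([[-2.08878512e-02, -9.97073950e-01,  7.35339057e-02],
       [-9.99781511e-01,  2.08895216e-02, -7.46453877e-04],
       [-7.91818393e-04, -7.35334312e-02, -9.97292438e-01]]))
{'time': 0.1, 'qpos': array([-1.35577894e+00,  4.87286168e-02,  9.77381316e-02,  1.62198537e+00,
        2.15835021e-05,  1.44300713e+00]), 'joint_vel': array([ 0.00047376, -0.00110693,  0.00186718,  0.00030889, -0.00045811,
       -0.0005555 ]), 'effort': array([ 2.45701194e-03, -3.39848793e+01,  3.20936573e+01,  1.58337434e-02,
       -1.86029424e-04, -2.13946151e-06]), 'ee_pos': array([ 176.34178246, -493.86800537,  209.69902842]), 'tool_rot': array([[ 3.36131195e-01, -9.41815068e-01, -4.43947016e-04],
       [-9.41812698e-01, -3.36131355e-01,  2.13394354e-03],
       [-2.15900469e-03, -2.99170054e-04, -9.99997625e-01]]), 'ft_force': array([ 0.47300553, -0.58787558,  0.26989096]), 'moment': array([ 0.02528251, -0.00599373, -0.05536455]), 'grip_width': 85.06088892419542}
['MotionError', 'tcp_to_tips'] 11.0
```

View pics/scene0.png

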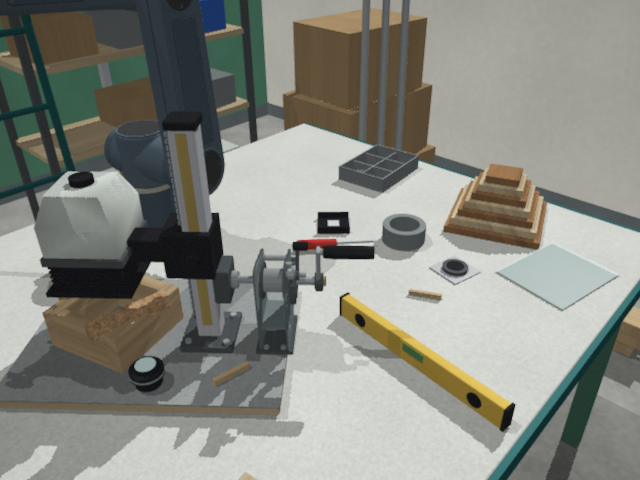

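View pics/top0.png

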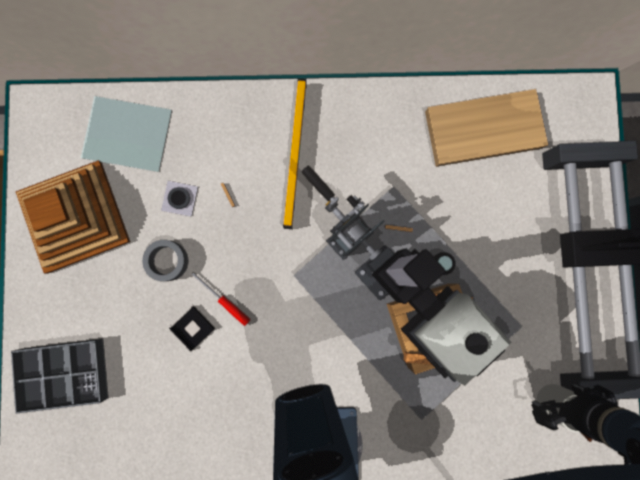

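The scene view shows the crank's black grip at about (350,252) and the winch at (270,290). In the top view the grip is at (318,187) and the winch at (350,235). I'll zoom in on both and add the depth points.

```bash
python3 - <<'E'
from h import *
a=np.load('pics/scene0.npz');b=np.load('pics/top0.npz')
im=a['im'][220:370,190:390,::-1]; cv2.imwrite('pics/sz.png',cv2.resize(im,None,fx=4,fy=4,interpolation=cv2.INTER_CUBIC))
im=b['im'][150:310,280:480,::-1]; cv2.imwrite('pics/tz.png',cv2.resize(im,None,fx=4,fy=3.75,interpolation=cv2.INTER_CUBIC))
E
```

```text
(no output)
```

View pics/sz.png

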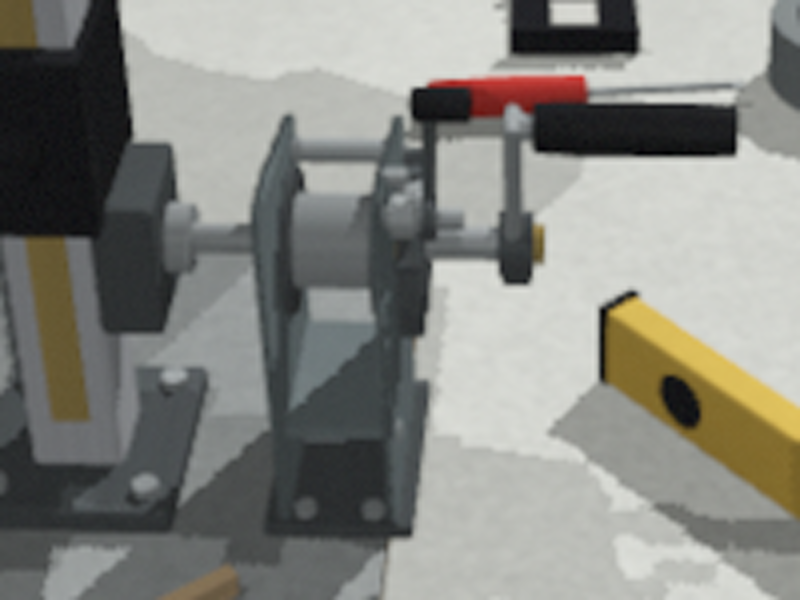

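View pics/tz.png

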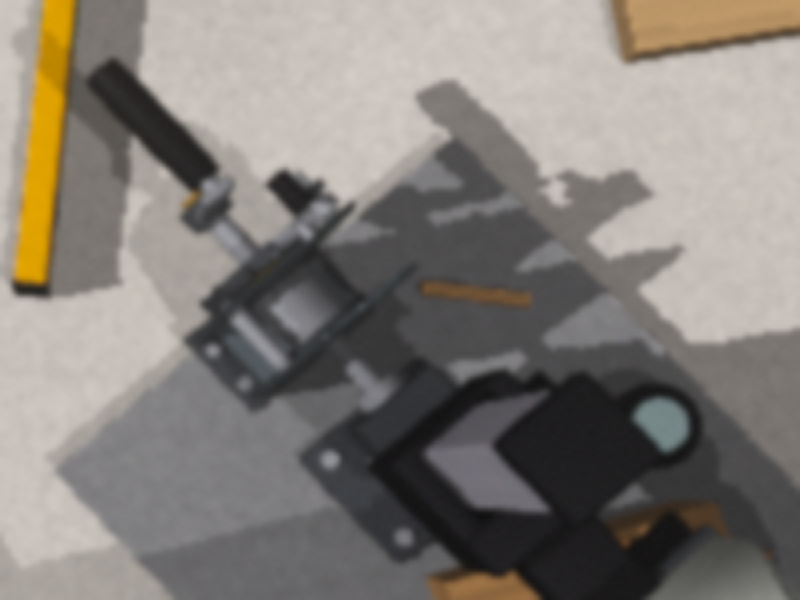

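```bash
python3 - <<'E'
from h import *
a=np.load('pics/scene0.npz');b=np.load('pics/top0.npz')
for n,f,box in (('scene',a,(322,376,243,262)),('top',b,(300,335,163,200)),('scene',a,(292,308,240,252)),('top',b,(346,360,192,208))):
    C=cloud(n,f['d']); im=f['im'].astype(int)
    m=np.zeros((480,640),bool); u0,u1,v0,v1=box; m[v0:v1,u0:u1]=1
    m&=(im.max(-1)<60)&(f['d']>0)
    m&=(C[...,2]>180)
    P=C[m]; print(n,m.sum(),P.mean(0),P.min(0),P.max(0))
    if m.sum()>20:
        w,V=np.linalg.eigh(np.cov(P.T)); print(np.sqrt(w),V[:,2])
        e=P@V[:,2]; print(P[e<np.percentile(e,8)].mean(0),P[e>np.percentile(e,92)].mean(0), np.ptp(e))
# column edges / plates
C=cloud('top',b['d'])
for u,v in ((280+110//4,150+115//4),(280+205//4,150+int(215/3.75)),(280+425//4,150+int(445/3.75)),(280+500//4,150+int(480/3.75)),(280+580//4,150+int(450/3.75)),(477,343)):
    print(u,v,C[v,u])
C=cloud('scene',a['d'])
for u,v in ((320,283),(190+515//4,220+245//4),(183,122),(205,320),(90,200),(353,243)):
    print(u,v,C[v,u])
E
```

```text
scene 632 [658.2266038   -8.62538329 229.99724378] [618.50696947 -40.34369101 217.78059392] [693.57833623  25.76328589 238.5409808 ]
[ 2.64065888  6.33308516 24.87054638] [-0.76206339 -0.64749841  0.00227952]
[688.38412589  17.52214665 229.3190534 ] [627.20581657 -34.06920244 229.76133692] 87.00501592728739
top 355 [6.51844322e+02 6.25506043e-01 2.35433946e+02] [614.35130728 -33.81509734 219.56414789] [689.74492066  34.19166232 242.6773443 ]
[ 2.58638394  5.91683593 25.22313692] [-0.75382243 -0.65697828  0.01145766]
[681.73464181  26.44444635 235.02622606] [621.37115667 -26.12478146 235.25214284] 87.74973649418627
scene 125 [609.48811365 -78.56574104 254.70928281] [597.50305009 -89.01652687 244.73733831] [620.10764599 -64.80066868 259.95725596]
[2.77033837 4.23194308 7.00034655] [-0.6764498  -0.73586468 -0.0303124 ]
[615.25829953 -68.05527418 254.01134953] [602.43539282 -86.84655016 254.20115634] 24.34985648539208
top 60 [605.31126889 -75.18859288 257.08371333] [594.16267488 -90.35625287 221.14855565] [614.12430261 -64.58296064 262.38924956]
[3.1704475  6.12409133 8.77806619] [-0.11268655  0.50933317  0.85315969]
[609.42718865 -87.23579841 236.44497818] [611.33954758 -67.81167911 260.33127141] 45.65271913190843
307 178 [664.43390072  23.28488886 227.85055974]
331 207 [603.76994686 -30.95925901 189.61395756]
386 268 [ 458.34372669 -138.24302718  278.25407451]
405 278 [ 437.17633835 -153.96720711  386.52074037]
425 270 [ 450.19577992 -169.90756558  469.53894412]
477 343 [ 312.50168847 -289.44897615  364.57248751]
320 283 [622.06836533 -42.89710181 164.32964073]
318 281 [617.46803232 -43.20739852 166.69237025]
183 122 [ 473.59205099 -184.22501503  468.83754616]
205 320 [ 462.38076424 -189.50973573   79.78602287]
90 200 [ 365.23490408 -306.49065601  345.3284394 ]
353 243 [422.00356027 292.61138538   9.75813853]
```

```bash
python3 - <<'E'
from h import *
a=np.load('pics/scene0.npz');b=np.load('pics/top0.npz')
for n,f in (('scene',a),('top',b)):
    C=cloud(n,f['d']); im=f['im'].astype(int)
    m=(np.abs(C[...,2]-469)<6)&(abs(C[...,0]-460)<60)&(abs(C[...,1]+165)<60)
    P=C[m][:,:2].astype(np.float32); r=cv2.minAreaRect(P); print(n,m.sum(),P.mean(0),r)
    # grip cross-section, assume axis dir th
    if 1:
        u0,u1,v0,v1={'scene':(322,376,243,262),'top':(300,335,163,200)}[n]
        mm=np.zeros((480,640),bool);mm[v0:v1,u0:u1]=1; mm&=(im.max(-1)<60)&(C[...,2]>200)
        P=C[mm]; 
        for th in (40.,40.8,41.5):
            t=np.radians(th); y=np.array([np.cos(t),np.sin(t)]); x=np.array([y[1],-y[0]])
            X=P[:,:2]@x;Z=P[:,2]
            from scipy.optimize import least_squares
            s=least_squares(lambda q:np.hypot(X-q[0],Z-q[1])-12.5,[X.mean(),Z.mean()-8],loss='soft_l1')
            Y=P[:,:2]@y
            print(th,s.x,s.cost,Y.min(),Y.max())
        # baseboard top z=28 region extents
    m=(np.abs(C[...,2]-28)<4)
    P=C[m][:,:2].astype(np.float32); print(cv2.minAreaRect(P))
E
```

```text
scene 489 [ 457.79877 -175.63962] ((452.5975036621094, -172.71026611328125), (52.167945861816406, 53.71247482299805), 42.81382751464844)
40.0 [421.10301527 223.89114296] 1463.2520346475108 454.7339887227692 541.7220731534258
40.8 [428.01302598 223.88430408] 1460.672199677967 448.6559633753637 535.6622424779539
41.5 [434.02192345 223.86641772] 1471.4085494096848 443.2659005200508 530.3787094339707
((-563.8448486328125, 924.2406005859375), (2628.754150390625, 3204.742919921875), 12.473838806152344)
top 974 [ 451.75348 -168.90965] ((452.0341491699219, -170.1201934814453), (52.24878692626953, 52.83904266357422), 40.438167572021484)
40.0 [421.34903145 225.03959423] 1244.699060485165 353.75374833290493 542.5662099149391
40.8 [428.34430963 225.04847648] 1247.312069870679 350.01760570104096 536.7789930772888
41.5 [434.38762242 225.05826434] 1253.6587518993986 346.69248031809116 531.6292967523068
((645.2772827148438, 31.18634033203125), (1674.6959228515625, 1148.6815185546875), 89.73229217529297)
```

```bash
cat > g.py <<'E'
import numpy as np,sys
from scipy.spatial.transform import Rotation as Ro
th=np.radians(40.8); Y=np.array([np.cos(th),np.sin(th),0]); X=np.array([Y[1],-Y[0],0]); Z=np.array([0,0,1.])
COL=np.array([452.2,-170.5,0])
def S(x,y,z): return COL+X*x+Y*y+Z*z
def down(deg):
    a=np.radians(deg); x=np.array([np.cos(a),np.sin(a),0]); z=np.array([0,0,-1.]); return np.stack([x,np.cross(z,x),z],1)
def stand(p):
    q=np.array(p)-COL; return np.array([q@X,q@Y,q[2]])
def delta(p0,deg,p): return np.round(down(deg).T@(np.array(p)-np.array(p0)),1)
E
python3 - <<'E'
from g import *
p0=[176.451,-494.452,210.812];d=-70.36
print([delta(p0,d,p) for p in ([89,-250,300],[209,-163,300],[264,-23,300],S(-20,178,310))])
print(S(-20,178,310),S(0,275,160))
E
```

```text
[array([-2.596e+02,  2.000e-01, -8.920e+01]), array([-301.2, -142.1,  -89.2]), array([-414.6, -240.9,  -89.2]), array([-295.3, -527.4,  -99.2])]
[573.87670783 -39.05123138 310.        ] [660.3736403   9.1906661 160.       ]
```

Emit:
{"api": "move_arm", "payload": {
  "plan": [
    {"jaw":0,"dx":-60,"dy":0,"dz":-30},
    {"jaw":0,"dx":-120,"dy":0,"dz":-60},
    {"jaw":0,"dx":-180,"dy":0,"dz":-89},
    {"jaw":0,"dx":-240,"dy":0,"dz":-89},
    {"jaw":0,"dx":-260,"dy":0,"dz":-89},
    {"jaw":0,"dx":-272,"dy":-45,"dz":-89},
    {"jaw":0,"dx":-286,"dy":-90,"dz":-89},
    {"jaw":0,"dx":-301,"dy":-142,"dz":-89},
    {"jaw":0,"dx":-301,"dy":-142,"dz":-89},
    {"jaw":0,"dx":-301,"dy":-142,"dz":-89}
  ]
}}

```text
validation failed for argument at $.pl...
```

Emit:
{"api": "move_arm", "payload": {
  "plan": [
    {"jaw":0,"dx":-60,"dy":0,"dz":-30,"wx":0,"wy":0,"wz":0},
    {"jaw":0,"dx":-120,"dy":0,"dz":-60,"wx":0,"wy":0,"wz":0},
    {"jaw":0,"dx":-180,"dy":0,"dz":-89,"wx":0,"wy":0,"wz":0},
    {"jaw":0,"dx":-240,"dy":0,"dz":-89,"wx":0,"wy":0,"wz":0},
    {"jaw":0,"dx":-260,"dy":0,"dz":-89,"wx":0,"wy":0,"wz":0},
    {"jaw":0,"dx":-272,"dy":-45,"dz":-89,"wx":0,"wy":0,"wz":0},
    {"jaw":0,"dx":-286,"dy":-90,"dz":-89,"wx":0,"wy":0,"wz":0},
    {"jaw":0,"dx":-301,"dy":-142,"dz":-89,"wx":0,"wy":0,"wz":0},
    {"jaw":0,"dx":-301,"dy":-142,"dz":-89,"wx":0,"wy":0,"wz":0}
  ]
}}

```text
time: 1.23
ee_pos: [211.4, -160.0, 299.6]
tool_rot: [[0.349, -0.937, 0.0], [-0.937, -0.349, 0.001], [-0.001, -0.001, -1.0]]
ft_force: [-0.7, -0.4, 0.6]
grip_width: -0.1
```

```bash
python3 - <<'E'
from g import *
from plant import telemetry
s=telemetry.sense();print(s['ee_pos'],np.degrees(np.arctan2(*s['tool_rot'][1::-1,0])),s['joint_vel'].max())
p0=[209,-163,300];d=-70.36
print([delta(p0,d,p) for p in ([264,-23,300],S(-20,178,310))])
E
```

```text
[ 211.38250692 -159.97339623  299.60895694] -69.5863051495636 0.0019322277990639206
[array([-113.4,  -98.9,    0. ]), array([   5.9, -385.3,  -10. ])]
```

Emit:
{"api": "move_arm", "payload": {
  "plan": [
    {"jaw":0,"dx":-40,"dy":-35,"dz":0,"wx":0,"wy":0,"wz":-5},
    {"jaw":0,"dx":-80,"dy":-70,"dz":0,"wx":0,"wy":0,"wz":-10},
    {"jaw":0,"dx":-113,"dy":-99,"dz":0,"wx":0,"wy":0,"wz":-15},
    {"jaw":0,"dx":-93,"dy":-147,"dz":-2,"wx":0,"wy":0,"wz":-21.2},
    {"jaw":0,"dx":-73,"dy":-195,"dz":-4,"wx":0,"wy":0,"wz":-21.2},
    {"jaw":0,"dx":-53,"dy":-243,"dz":-6,"wx":0,"wy":0,"wz":-21.2},
    {"jaw":0,"dx":-33,"dy":-291,"dz":-8,"wx":0,"wy":0,"wz":-21.2},
    {"jaw":0,"dx":-13,"dy":-339,"dz":-9,"wx":0,"wy":0,"wz":-21.2},
    {"jaw":0,"dx":6,"dy":-385,"dz":-10,"wx":0,"wy":0,"wz":-21.2},
    {"jaw":0,"dx":6,"dy":-385,"dz":-10,"wx":0,"wy":0,"wz":-21.2}
  ]
}}

```text
time: 2.48
ee_pos: [575.8, -42.3, 303.9]
tool_rot: [[0.652, -0.758, -0.008], [-0.758, -0.652, 0.001], [-0.006, 0.006, -1.0]]
ft_force: [-0.5, -0.5, -0.2]
grip_width: -0.6
```

```bash
python3 - <<'E'
from g import *
from h import *
s=telemetry.sense();print(s['ee_pos'],stand(s['ee_pos']),np.degrees(np.arctan2(*s['tool_rot'][1::-1,0])),s['qpos'])
im,d=snap('scene','s1'); cv2.imwrite('pics/s1z.png',cv2.resize(im[100:340,170:430,::-1],None,fx=2.5,fy=2.5))
im,d=snap('top','t1'); cv2.imwrite('pics/t1z.png',cv2.resize(im[130:330,250:480,::-1],None,fx=3,fy=3))
E
```

```text
[575.79193398 -42.2904681  303.86337628] [-16.29646559 177.33323271 303.86337628] -49.31064879831188 [-1.89120711e-01  2.51412624e-01  5.15097736e-01  1.84273562e+00
 -5.66455802e-04  2.24229409e+00]
```

View pics/s1z.png

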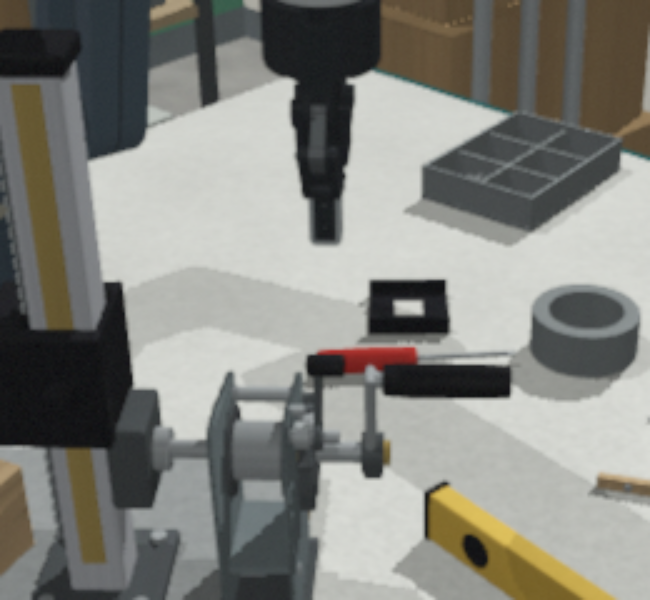

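View pics/t1z.png

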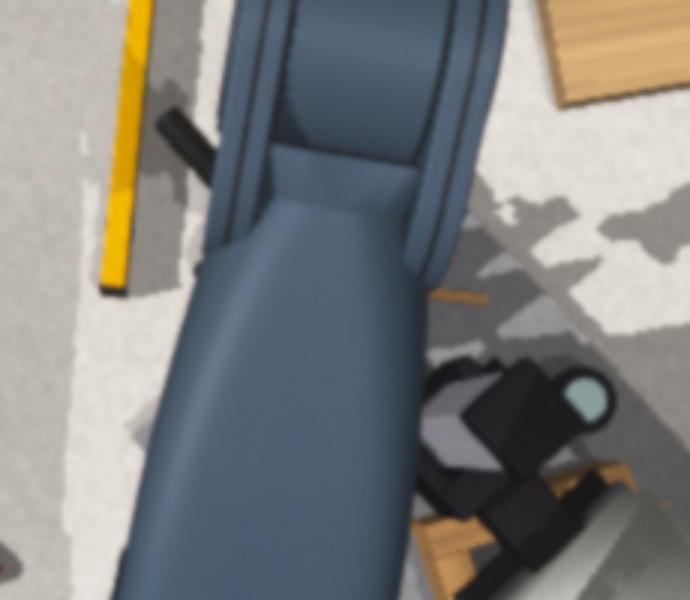

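The tool is at stand (-16,177,304), just on the -x side of the knob, which sits at about y 180, x 28, z 252. I'll lower and push towards +x.

Emit:
{"api": "move_arm", "payload": {
  "plan": [
    {"jaw":0,"dx":0,"dy":0,"dz":27,"wx":0,"wy":0,"wz":0},
    {"jaw":0,"dx":0,"dy":0,"dz":52,"wx":0,"wy":0,"wz":0},
    {"jaw":0,"dx":8,"dy":0,"dz":52,"wx":0,"wy":0,"wz":0},
    {"jaw":0,"dx":16,"dy":0,"dz":52,"wx":0,"wy":0,"wz":0},
    {"jaw":0,"dx":24,"dy":0,"dz":52,"wx":0,"wy":0,"wz":0},
    {"jaw":0,"dx":32,"dy":0,"dz":52,"wx":0,"wy":0,"wz":0},
    {"jaw":0,"dx":40,"dy":0,"dz":52,"wx":0,"wy":0,"wz":0}
  ]
}}

```text
time: 3.45
ee_pos: [600.5, -70.3, 258.3]
tool_rot: [[0.654, -0.757, 0.001], [-0.757, -0.654, -0.0], [0.001, -0.001, -1.0]]
ft_force: [-0.4, -0.7, 0.1]
grip_width: 0.3
```

```bash
python3 - <<'E'
from g import *
from h import *
s=telemetry.sense();print(stand(s['ee_pos']),s['ft_force'],s['ft_force']@X)
im,d=snap('scene','s2'); cv2.imwrite('pics/s2z.png',cv2.resize(im[160:310,230:390,::-1],None,fx=4,fy=4))
E
```

```text
[ 21.10744197 177.74314185 258.29965403] [-0.44184492 -0.66368377  0.05599045] 0.2136947568707283
```

View pics/s2z.png

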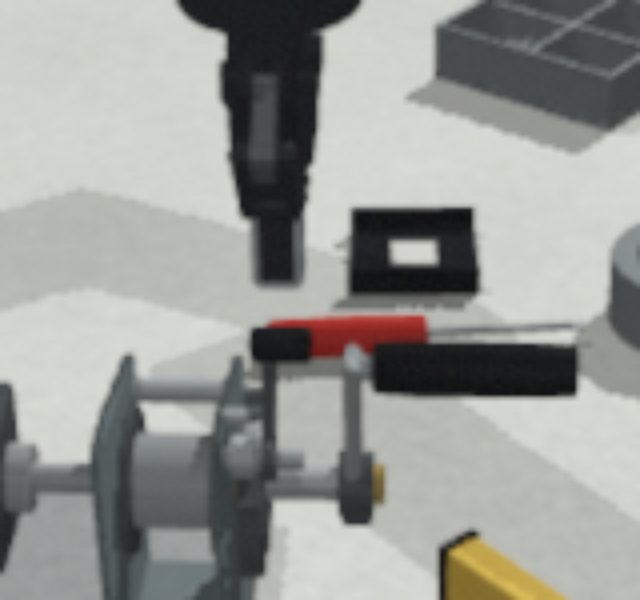

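```bash
python3 - <<'E'
from g import *
from h import *
for q in ((21,178,247),(27.9,179.5,252),(21,178,270),(62,179.5,252)): print(q,proj('scene',S(*q)))
d=np.load('pics/s2.npz')['d'];C=cloud('scene',d)
for v in range(200,250,3): print(v,stand(C[v,299]).round(1))
E
```

```text
(21, 178, 247) [299.64820578 245.89284986]
(27.9, 179.5, 252) [300.17690924 245.5852919 ]
(21, 178, 270) [299.27540104 234.41556553]
(62, 179.5, 252) [298.81128414 256.62369991]
200 [ 82.6 184.5 368.1]
203 [ 80.  184.1 361.5]
206 [ 72.1 183.3 352.1]
209 [ 66.  182.7 343.6]
212 [ 51.4 181.3 330.1]
215 [ 35.3 179.8 315.7]
218 [ 33.2 179.5 308.9]
221 [ 33.1 179.3 303.1]
224 [ 35.4 179.3 298.7]
227 [ 31.7 178.8 290.9]
230 [ 32.8 178.8 285.7]
233 [-435.2  138.9   -1.7]
236 [-416.2  140.3    0.6]
239 [-406.4  140.8   -2.5]
242 [ 26.2 177.6 258.1]
245 [ 30.9 177.8 255. ]
248 [ 37.1 178.1 252.9]
```

```bash
python3 - <<'E'
from g import *
from h import *
s=telemetry.sense();print(s['time'],s['ee_pos'],s['qpos'],s['joint_vel'].round(3))
d=np.load('pics/s1.npz')['d'];C=cloud('scene',d)
for v in range(170,206,3): print(v,stand(C[v,300]).round(1))
im,d=snap('scene','s3');C=cloud('scene',d)
for v in range(215,250,3): print(v,stand(C[v,299]).round(1))
E
```

```text
3.5 [600.9736889  -71.1155161  257.70698877] [-2.28221034e-01  2.84206206e-01  4.60010015e-01  1.74566184e+00
 -6.08105541e-04  2.20131332e+00] [ 0.007 -0.011 -0.028  0.008  0.004  0.014]
170 [ 36.1 183.7 396.2]
173 [ 27.1 182.8 386.9]
176 [ 14.4 181.7 375.7]
179 [ 14.3 181.5 370.3]
182 [ -3.6 179.9 356.3]
185 [ -4.7 179.7 350.3]
188 [ -2.4 179.7 345.9]
191 [ -4.2 179.4 339.4]
194 [-3.000e-01  1.796e+02  3.358e+02]
197 [-11.7 178.5 324.3]
200 [-625.5  128.8   -3.7]
203 [-603.7  130.3   -2. ]
215 [ 52.9 181.3 325.5]
218 [ 34.4 179.6 309.5]
221 [ 36.8 179.6 305.2]
224 [ 36.  179.4 299.1]
227 [ 31.7 178.8 290.9]
230 [ 32.4 178.7 285.5]
233 [-439.2  138.6   -4.1]
236 [-419.4  140.    -1.3]
239 [-408.7  140.6   -3.9]
242 [ 26.5 177.6 258.3]
245 [ 32.2 177.9 255.9]
248 [ 34.8 177.9 251.5]
```

The scene view shows the fingertips ending at about (299,231), which is z ≈ 284. The pose plus 11 mm says 247, and there was no contact. Going by the picture the fingers passed over the knob, so I'll back off, go lower in stages, and check again.

Emit:
{"api": "move_arm", "payload": {
  "plan": [
    {"jaw":0,"dx":-20,"dy":0,"dz":0,"wx":0,"wy":0,"wz":0},
    {"jaw":0,"dx":-40,"dy":0,"dz":0,"wx":0,"wy":0,"wz":0},
    {"jaw":0,"dx":-42,"dy":0,"dz":10,"wx":0,"wy":0,"wz":0},
    {"jaw":0,"dx":-42,"dy":0,"dz":20,"wx":0,"wy":0,"wz":0},
    {"jaw":0,"dx":-42,"dy":0,"dz":20,"wx":0,"wy":0,"wz":0}
  ]
}}

```text
time: 4.18
ee_pos: [571.8, -38.3, 235.6]
tool_rot: [[0.654, -0.757, -0.003], [-0.757, -0.654, 0.0], [-0.002, 0.002, -1.0]]
ft_force: [1.1, 0.4, -0.8]
grip_width: -0.0
```

```bash
python3 - <<'E'
from g import *
from h import *
s=telemetry.sense();print(stand(s['ee_pos']),s['ft_force'])
im,d=snap('scene','s4'); cv2.imwrite('pics/s4z.png',cv2.resize(im[160:310,230:390,::-1],None,fx=4,fy=4))
C=cloud('scene',d)
for v in range(200,250,3): print(v,stand(C[v,300]).round(1))
E
```

```text
[-21.95553258 176.888023   235.59929062] [ 1.09625035  0.36887727 -0.81385858]
200 [ 38.9 182.5 345.1]
203 [ 38.3 182.3 339.4]
206 [ 25.9 181.1 327.2]
209 [ 21.2 180.6 319.1]
212 [  7.7 179.3 306. ]
215 [-10.1 177.7 290.3]
218 [-11.9 177.4 283.3]
221 [-12.7 177.2 276.9]
224 [-10.1 177.2 272.3]
227 [-10.9 177.  265.9]
230 [-16.7 176.4 256.3]
233 [-430.9  141.9    0.9]
236 [-423.6  142.3   -3.9]
239 [-407.   143.4   -2.8]
242 [ 26.3 179.3 258.2]
245 [ 31.6 179.5 255.5]
248 [ 33.8 179.6 250.9]
```

View pics/s4z.png

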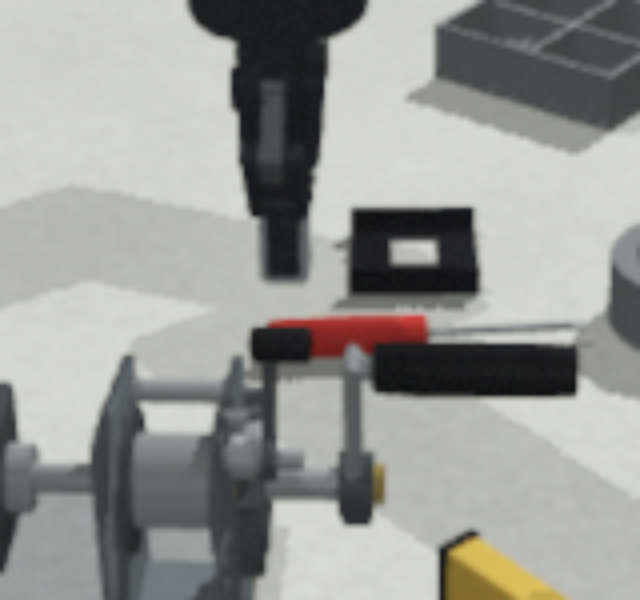

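Emit:
{"api": "move_arm", "payload": {
  "plan": [
    {"jaw":0,"dx":0,"dy":0,"dz":10,"wx":0,"wy":0,"wz":0},
    {"jaw":0,"dx":0,"dy":0,"dz":18,"wx":0,"wy":0,"wz":0},
    {"jaw":0,"dx":10,"dy":0,"dz":18,"wx":0,"wy":0,"wz":0},
    {"jaw":0,"dx":20,"dy":0,"dz":18,"wx":0,"wy":0,"wz":0},
    {"jaw":0,"dx":28,"dy":0,"dz":18,"wx":0,"wy":0,"wz":0},
    {"jaw":0,"dx":34,"dy":0,"dz":18,"wx":0,"wy":0,"wz":0},
    {"jaw":0,"dx":40,"dy":0,"dz":18,"wx":0,"wy":0,"wz":0}
  ]
}}

```text
time: 5.1
ee_pos: [598.6, -68.1, 220.2]
tool_rot: [[0.654, -0.756, 0.0], [-0.756, -0.654, 0.001], [-0.001, -0.001, -1.0]]
ft_force: [-1.9, 2.7, 1.6]
grip_width: 0.1
```

```bash
python3 - <<'E'
from g import *
from h import *
s=telemetry.sense();print(stand(s['ee_pos']),s['ft_force'],s['ft_force']@X)
im,d=snap('scene','s5'); cv2.imwrite('pics/s5z.png',cv2.resize(im[160:310,230:390,::-1],None,fx=4,fy=4))
E
```

```text
[ 18.18073001 177.72096803 220.23775998] [-1.88354233  2.74034534  1.55733274] -3.3051732390029533
```

View pics/s5z.png

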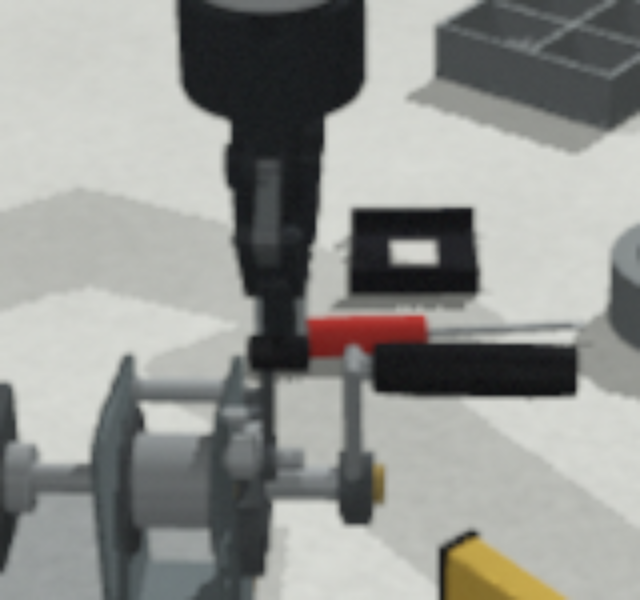

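The fingers are now on the knob with 3.3 N, and it has started to move. I'll carry on to the stop.

Emit:
{"api": "move_arm", "payload": {
  "plan": [
    {"jaw":0,"dx":6,"dy":0,"dz":0,"wx":0,"wy":0,"wz":0},
    {"jaw":0,"dx":12,"dy":0,"dz":0,"wx":0,"wy":0,"wz":0},
    {"jaw":0,"dx":17,"dy":0,"dz":0,"wx":0,"wy":0,"wz":0},
    {"jaw":0,"dx":21,"dy":0,"dz":0,"wx":0,"wy":0,"wz":0},
    {"jaw":0,"dx":24,"dy":0,"dz":0,"wx":0,"wy":0,"wz":0}
  ]
}}

```text
time: 5.78
ee_pos: [613.8, -86.0, 219.1]
tool_rot: [[0.654, -0.756, -0.002], [-0.756, -0.654, 0.002], [-0.002, 0.0, -1.0]]
ft_force: [-5.1, 5.7, 1.2]
grip_width: -0.0
```

```bash
python3 - <<'E'
from g import *
from h import *
s=telemetry.sense();print(stand(s['ee_pos']),s['ft_force'],s['ft_force']@X)
im,d=snap('scene','s6'); cv2.imwrite('pics/s6z.png',cv2.resize(im[160:310,230:390,::-1],None,fx=4,fy=4))
C=cloud('scene',d)
for v in range(242,262,2): print(v,stand(C[v,297]).round(1))
E
```

```text
[ 41.57708562 177.55378603 219.11147845] [-5.13431965  5.72313763  1.22376365] -7.6872571379482215
242 [ 72.3 178.3 286.8]
244 [ 46.8 175.9 267. ]
246 [ 51.  176.1 265.7]
248 [ 53.9 176.3 263.7]
250 [ 55.4 176.3 260.7]
252 [ 55.2 176.2 256.6]
254 [ 63.1 176.8 257.8]
256 [ 67.  177.  256.5]
258 [ 71.1 177.2 255.3]
260 [ 69.1 177.  250. ]
```

View pics/s6z.png

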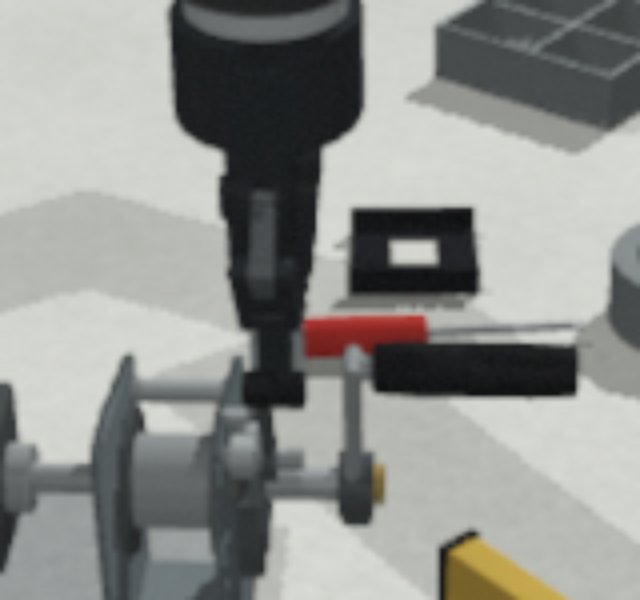

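Emit:
{"api": "move_arm", "payload": {
  "plan": [
    {"jaw":0,"dx":-12,"dy":0,"dz":0,"wx":0,"wy":0,"wz":0},
    {"jaw":0,"dx":-25,"dy":0,"dz":-20,"wx":0,"wy":0,"wz":0},
    {"jaw":20,"dx":-35,"dy":0,"dz":-50,"wx":0,"wy":0,"wz":0},
    {"jaw":40,"dx":-39,"dy":-40,"dz":-60,"wx":0,"wy":0,"wz":0},
    {"jaw":60,"dx":-39,"dy":-80,"dz":-60,"wx":0,"wy":0,"wz":0},
    {"jaw":60,"dx":-39,"dy":-98,"dz":-60,"wx":0,"wy":0,"wz":0},
    {"jaw":60,"dx":-39,"dy":-98,"dz":-60,"wx":0,"wy":0,"wz":0},
    {"jaw":60,"dx":-39,"dy":-98,"dz":-60,"wx":0,"wy":0,"wz":0}
  ]
}}

```text
time: 6.82
ee_pos: [662.4, 6.8, 281.1]
tool_rot: [[0.654, -0.757, 0.001], [-0.757, -0.654, -0.001], [0.002, -0.001, -1.0]]
ft_force: [0.8, 0.7, 1.0]
grip_width: 59.9
```

```bash
python3 - <<'E'
from g import *
from h import *
s=telemetry.sense();print(stand(s['ee_pos']),s['ft_force'],s['grip_width'])
im,d=snap('scene','s7'); cv2.imwrite('pics/s7z.png',cv2.resize(im[130:310,230:430,::-1],None,fx=4,fy=3.3))
C=cloud('scene',d)
for v in range(200,250,3): print(v,stand(C[v,350]).round(1))
for u,v in ((297,256),(299,256)):print(stand(C[v,u]))
E
```

```text
[  3.1218423  275.03397468 281.14678822] [0.75643167 0.69972272 1.01856287] 59.91651123817593
200 [ 62.1 261.8 358.1]
203 [-608.4  274.6   -3. ]
206 [-5.852e+02  2.743e+02 -3.000e-01]
209 [-5.664e+02  2.741e+02  2.000e-01]
212 [-554.7  274.1   -3. ]
215 [-540.4  274.    -4.7]
218 [-518.3  273.7   -1.7]
221 [-500.4  273.6   -1. ]
224 [-493.1  273.6   -6.2]
227 [-471.   273.3   -2.7]
230 [-455.   273.2   -2.6]
233 [-4.356e+02  2.730e+02 -2.000e-01]
236 [-422.7  272.9   -1.6]
239 [-412.6  272.8   -4.5]
242 [-367.4  272.1   14.4]
245 [-374.8  272.4    0.9]
248 [  8.2 264.6 235.8]
[ 66.4211038  176.94395133 256.09732389]
[ 65.49998013 180.14897825 255.53961809]
```

View pics/s7z.png

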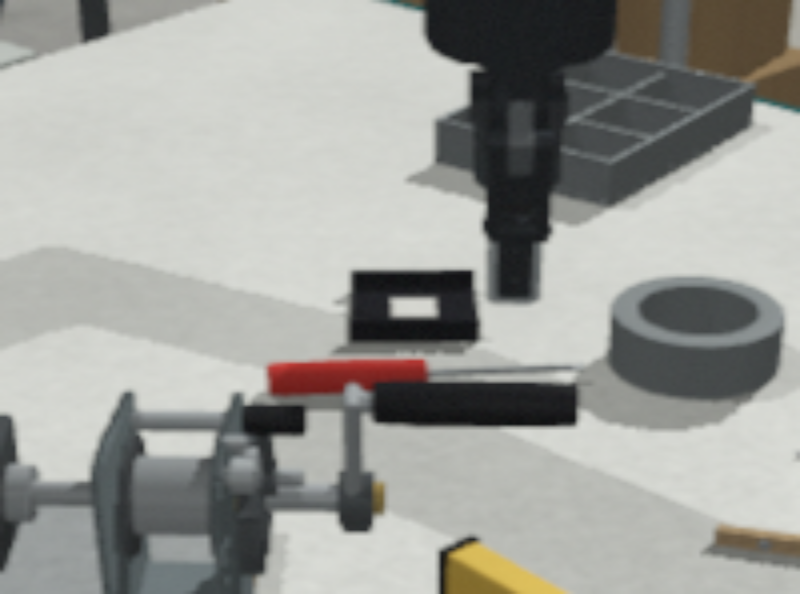

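The lever stays over on the off side, with its knob at (298,257). The open fingertips are at about (359,221), above the outer half of the grip. I'll measure the fingertips.

```bash
python3 - <<'E'
from g import *
from h import *
d=np.load('pics/s7.npz')['d'];C=cloud('scene',d)
St=(C-COL)@np.stack([X,Y,Z],1)
for v in range(196,230,2): print(v,[St[v,u].round(0).tolist() for u in (350,354,358,362,366)])
E
```

```text
196 [[-653.0, 275.0, -3.0], [57.0, 268.0, 362.0], [58.0, 274.0, 363.0], [56.0, 280.0, 362.0], [66.0, 286.0, 368.0]]
198 [[57.0, 262.0, 359.0], [61.0, 268.0, 361.0], [61.0, 274.0, 361.0], [61.0, 280.0, 361.0], [66.0, 286.0, 364.0]]
200 [[62.0, 262.0, 358.0], [66.0, 268.0, 360.0], [65.0, 274.0, 360.0], [65.0, 280.0, 360.0], [66.0, 286.0, 360.0]]
202 [[-618.0, 275.0, -5.0], [64.0, 268.0, 356.0], [65.0, 274.0, 356.0], [66.0, 280.0, 357.0], [63.0, 287.0, 356.0]]
204 [[-603.0, 275.0, -3.0], [48.0, 269.0, 344.0], [50.0, 275.0, 345.0], [46.0, 281.0, 343.0], [-599.0, 320.0, -1.0]]
206 [[-585.0, 274.0, -0.0], [48.0, 269.0, 340.0], [38.0, 275.0, 335.0], [48.0, 281.0, 340.0], [-591.0, 320.0, -3.0]]
208 [[-573.0, 274.0, -0.0], [46.0, 269.0, 336.0], [44.0, 275.0, 335.0], [47.0, 281.0, 336.0], [-581.0, 320.0, -4.0]]
210 [[-561.0, 274.0, -0.0], [46.0, 269.0, 332.0], [48.0, 275.0, 333.0], [48.0, 282.0, 333.0], [-561.0, 319.0, 1.0]]
212 [[-555.0, 274.0, -3.0], [45.0, 269.0, 328.0], [43.0, 275.0, 326.0], [47.0, 282.0, 329.0], [-553.0, 319.0, -2.0]]
214 [[-549.0, 274.0, -6.0], [47.0, 269.0, 325.0], [46.
[... 186 characters left out ...]
518.0, 274.0, -2.0], [48.0, 269.0, 318.0], [47.0, 276.0, 318.0], [47.0, 282.0, 318.0], [-514.0, 317.0, 1.0]]
220 [[-506.0, 274.0, -1.0], [46.0, 269.0, 313.0], [45.0, 276.0, 313.0], [40.0, 282.0, 310.0], [-509.0, 317.0, -2.0]]
222 [[-492.0, 273.0, 1.0], [842.0, 247.0, 767.0], [40.0, 276.0, 306.0], [39.0, 283.0, 306.0], [-500.0, 317.0, -3.0]]
224 [[-493.0, 274.0, -6.0], [-487.0, 284.0, -3.0], [-486.0, 295.0, -2.0], [-483.0, 306.0, 0.0], [-485.0, 317.0, -1.0]]
226 [[-475.0, 273.0, -2.0], [-469.0, 284.0, 2.0], [-476.0, 295.0, -2.0], [-481.0, 306.0, -5.0], [-475.0, 316.0, -1.0]]
228 [[-463.0, 273.0, -1.0], [-465.0, 284.0, -2.0], [-464.0, 295.0, -1.0], [-466.0, 305.0, -2.0], [-463.0, 316.0, -1.0]]
```

Emit:
{"api": "move_arm", "payload": {
  "plan": [
    {"jaw":60,"dx":0,"dy":0,"dz":30,"wx":0,"wy":0,"wz":0},
    {"jaw":60,"dx":0,"dy":0,"dz":60,"wx":0,"wy":0,"wz":0},
    {"jaw":60,"dx":0,"dy":0,"dz":85,"wx":0,"wy":0,"wz":0},
    {"jaw":60,"dx":0,"dy":0,"dz":98,"wx":0,"wy":0,"wz":0},
    {"jaw":60,"dx":0,"dy":0,"dz":98,"wx":0,"wy":0,"wz":0}
  ]
}}

```text
time: 7.5
ee_pos: [661.9, 6.8, 181.2]
tool_rot: [[0.653, -0.757, -0.002], [-0.757, -0.653, 0.0], [-0.001, 0.001, -1.0]]
ft_force: [-0.2, 0.2, 0.4]
grip_width: 59.8
```

```bash
python3 - <<'E'
from g import *
from h import *
s=telemetry.sense();print(stand(s['ee_pos']),s['ft_force'],s['grip_width'])
im,d=snap('scene','s8'); cv2.imwrite('pics/s8z.png',cv2.resize(im[170:320,230:430,::-1],None,fx=4,fy=4))
E
```

```text
[  2.80884932 274.53898717 181.19855624] [-0.20498446  0.18367892  0.41779632] 59.831146517379835
```

View pics/s8z.png

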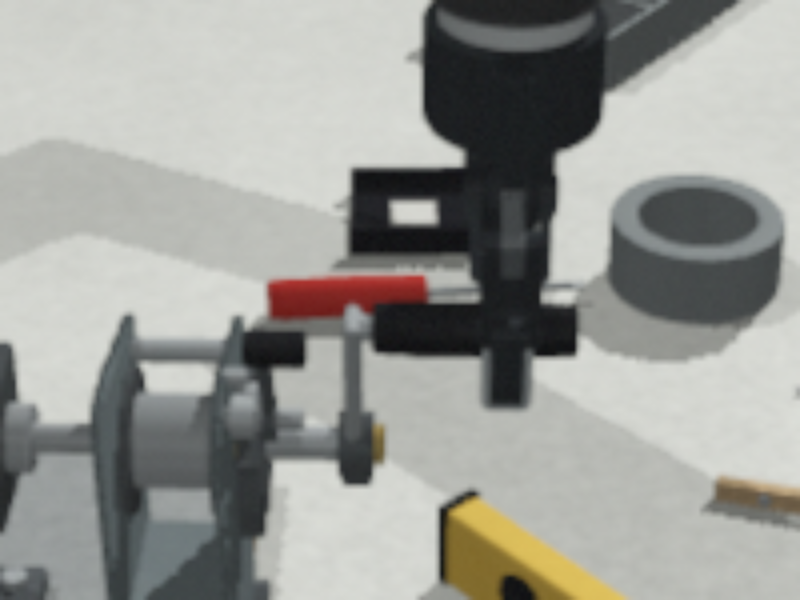

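```bash
python3 - <<'E'
from g import *
from h import *
d=np.load('pics/s8.npz')['d'];C=cloud('scene',d)
St=(C-COL)@np.stack([X,Y,Z],1)
for v in range(236,276,3): print(v,[St[v,u].round(0).tolist() for u in (340,354,358)])
E
```

```text
236 [[-428.0, 247.0, -5.0], [70.0, 269.0, 298.0], [71.0, 276.0, 298.0]]
239 [[-403.0, 247.0, 1.0], [71.0, 269.0, 293.0], [67.0, 276.0, 290.0]]
242 [[-364.0, 247.0, 16.0], [67.0, 270.0, 285.0], [68.0, 276.0, 285.0]]
245 [[-381.0, 247.0, -3.0], [69.0, 270.0, 280.0], [69.0, 276.0, 280.0]]
248 [[6.0, 247.0, 234.0], [42.0, 271.0, 258.0], [43.0, 277.0, 258.0]]
251 [[16.0, 247.0, 234.0], [57.0, 270.0, 261.0], [60.0, 277.0, 263.0]]
254 [[15.0, 247.0, 228.0], [63.0, 270.0, 259.0], [64.0, 277.0, 260.0]]
257 [[17.0, 247.0, 223.0], [63.0, 270.0, 254.0], [63.0, 277.0, 254.0]]
260 [[-307.0, 248.0, -0.0], [47.0, 271.0, 237.0], [842.0, 247.0, 767.0]]
263 [[-295.0, 248.0, -1.0], [47.0, 271.0, 231.0], [47.0, 278.0, 231.0]]
266 [[-287.0, 248.0, -4.0], [49.0, 271.0, 226.0], [46.0, 278.0, 224.0]]
269 [[-273.0, 248.0, -3.0], [46.0, 271.0, 217.0], [48.0, 278.0, 219.0]]
272 [[-260.0, 248.0, -2.0], [40.0, 272.0, 207.0], [41.0, 279.0, 208.0]]
275 [[-248.0, 248.0, -2.0], [-246.0, 281.0, -1.0], [-245.0, 290.0, -0.0]]
```

Both fingers straddle the rod, with their tips at z ≈ 207 and the rod spanning 212 to 237. I'll close on it.

Emit:
{"api": "move_arm", "payload": {
  "plan": [
    {"jaw":20,"dx":0,"dy":0,"dz":0,"wx":0,"wy":0,"wz":0},
    {"jaw":20,"dx":0,"dy":0,"dz":0,"wx":0,"wy":0,"wz":0},
    {"jaw":15,"dx":0,"dy":0,"dz":0,"wx":0,"wy":0,"wz":0},
    {"jaw":15,"dx":0,"dy":0,"dz":0,"wx":0,"wy":0,"wz":0},
    {"jaw":10,"dx":0,"dy":0,"dz":0,"wx":0,"wy":0,"wz":0},
    {"jaw":10,"dx":0,"dy":0,"dz":0,"wx":0,"wy":0,"wz":0}
  ]
}}

```text
time: 8.3
ee_pos: [663.6, 7.1, 183.3]
tool_rot: [[0.654, -0.757, 0.003], [-0.757, -0.654, -0.0], [0.002, -0.002, -1.0]]
ft_force: [0.4, -0.0, 4.6]
grip_width: 23.5
```

```bash
python3 - <<'E'
from g import *
from h import *
s=telemetry.sense();print(stand(s['ee_pos']),s['ft_force'],s['ft_force']@X,s['grip_width'])
E
```

```text
[  3.6806058  276.12571259 183.26209517] [ 0.42122482 -0.011969    4.64055093] 0.2842974499999104 23.513310979069132
```

Gripped at 23.5 mm opening. Now I'll wind up (stand -x) by about 0.2 rad.

Emit:
{"api": "move_arm", "payload": {
  "plan": [
    {"jaw":10,"dx":-3,"dy":0,"dz":0,"wx":0,"wy":0,"wz":0},
    {"jaw":10,"dx":-6,"dy":0,"dz":0,"wx":0,"wy":0,"wz":0},
    {"jaw":10,"dx":-9,"dy":0,"dz":0,"wx":0,"wy":0,"wz":0},
    {"jaw":10,"dx":-12,"dy":0,"dz":0,"wx":0,"wy":0,"wz":0},
    {"jaw":10,"dx":-15,"dy":0,"dz":0,"wx":0,"wy":0,"wz":0},
    {"jaw":10,"dx":-15,"dy":0,"dz":0,"wx":0,"wy":0,"wz":0}
  ]
}}

```text
time: 9.05
ee_pos: [653.2, 19.2, 182.0]
tool_rot: [[0.654, -0.756, 0.001], [-0.756, -0.654, 0.001], [-0.0, -0.001, -1.0]]
ft_force: [5.4, -0.8, 4.9]
grip_width: 23.2
```

```bash
python3 - <<'E'
from g import *
from h import *
s=telemetry.sense();print(stand(s['ee_pos']),s['ft_force'],s['ft_force']@X,s['grip_width'])
im,d=snap('scene','s9'); cv2.imwrite('pics/s9z.png',cv2.resize(im[170:320,230:430,::-1],None,fx=4,fy=4))
E
```

```text
[-12.25984383 276.10838819 182.03149281] [ 5.42781486 -0.7839801   4.85520471] 4.140115118292473 23.18652030814139
```

View pics/s9z.png

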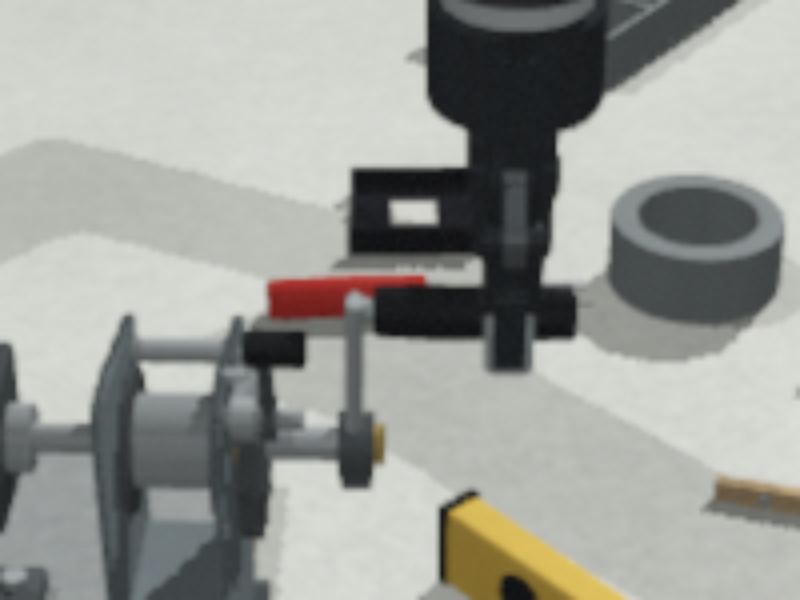

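```bash
python3 - <<'E'
import cv2,numpy as np
t=[cv2.resize(np.load(f'pics/{n}.npz')['im'][250:310,270:325,::-1],None,fx=7,fy=7,interpolation=cv2.INTER_CUBIC) for n in ('s8','s9')]
cv2.imwrite('pics/cmp.png',np.hstack(t))
E
```

```text
(no output)
```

View pics/cmp.png

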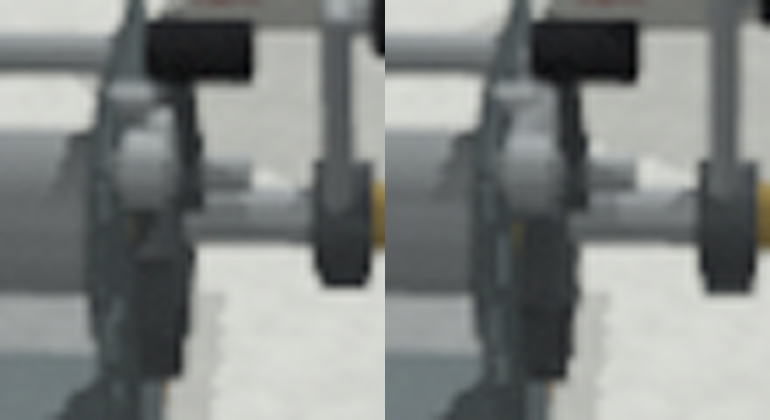

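```bash
cat > arc.py <<'E'
import numpy as np,sys
from g import *
from plant import telemetry
def rows(cur,phis,c=(0,117.5)):
    for p in phis:
        print('φ%.2f dx %.1f dz %.1f'%(p,c[0]+65*np.sin(p)-cur[0],-(c[1]+65*np.cos(p)-cur[1])))
def st(c=(0,117.5)):
    s=telemetry.sense();q=stand(s['ee_pos']);p=np.arctan2(q[0]-c[0],q[2]-c[1]);f=s['ft_force'];fx=f@X;fz=f[2]
    print(s['time'],'pos',q.round(1),'φ %.3f r %.1f'%(p,np.hypot(q[0]-c[0],q[2]-c[1])),'Ftan %.1f Frad %.1f Fy %.1f'%(fx*np.cos(p)-fz*np.sin(p),fx*np.sin(p)+fz*np.cos(p),f@Y),'w',s['grip_width'],'|F|',np.linalg.norm(f))
E
python3 -c "
from arc import *
st();rows((-12.2,181.2),-0.19+0.1*np.arange(1,11))"
```

```text
9.1 pos [-12.3 276.1 182.1] φ -0.188 r 65.7 Ftan 4.4 Frad 4.4 Fy 1.7 w 23.351387009109715 |F| 6.447076334367715
φ-0.09 dx 6.4 dz -1.0
φ0.01 dx 12.8 dz -1.3
φ0.11 dx 19.3 dz -0.9
φ0.21 dx 25.7 dz 0.1
φ0.31 dx 32.0 dz 1.8
φ0.41 dx 38.1 dz 4.1
φ0.51 dx 43.9 dz 7.0
φ0.61 dx 49.4 dz 10.4
φ0.71 dx 54.6 dz 14.4
φ0.81 dx 59.3 dz 18.9
```

Emit:
{"api": "move_arm", "payload": {
  "plan": [
    {"jaw":10,"dx":3.2,"dy":0,"dz":-0.6,"wx":0,"wy":0,"wz":0},
    {"jaw":10,"dx":8,"dy":0,"dz":-1.1,"wx":0,"wy":0,"wz":0},
    {"jaw":10,"dx":12.8,"dy":0,"dz":-1.3,"wx":0,"wy":0,"wz":0},
    {"jaw":10,"dx":19.3,"dy":0,"dz":-0.9,"wx":0,"wy":0,"wz":0},
    {"jaw":10,"dx":25.7,"dy":0,"dz":0.1,"wx":0,"wy":0,"wz":0},
    {"jaw":10,"dx":32,"dy":0,"dz":1.8,"wx":0,"wy":0,"wz":0},
    {"jaw":10,"dx":32,"dy":0,"dz":1.8,"wx":0,"wy":0,"wz":0}
  ]
}}

```text
time: 9.98
ee_pos: [675.6, -7.0, 179.8]
tool_rot: [[0.653, -0.757, 0.003], [-0.757, -0.653, -0.002], [0.003, -0.001, -1.0]]
ft_force: [7.4, -2.4, 3.9]
grip_width: 23.3
```

```bash
python3 - <<'E'
from arc import *
from h import *
st()
im,d=snap('scene','s10'); cv2.imwrite('pics/s10z.png',cv2.resize(im[100:370,20:420,::-1],None,fx=2,fy=2))
rows((-12.2+32,181.2-1.8),.31+.1*np.arange(1,11))
E
```

```text
9.975 pos [ 22.2 275.9 179.8] φ 0.343 r 66.2 Ftan 5.0 Frad 5.9 Fy 4.1 w 23.323324867406345 |F| 8.702051206806782
φ0.41 dx 6.1 dz 2.3
φ0.51 dx 11.9 dz 5.2
φ0.61 dx 17.4 dz 8.6
φ0.71 dx 22.6 dz 12.6
φ0.81 dx 27.3 dz 17.1
φ0.91 dx 31.5 dz 22.0
φ1.01 dx 35.2 dz 27.3
φ1.11 dx 38.4 dz 33.0
φ1.21 dx 41.0 dz 39.0
φ1.31 dx 43.0 dz 45.1
```

View pics/s10z.png

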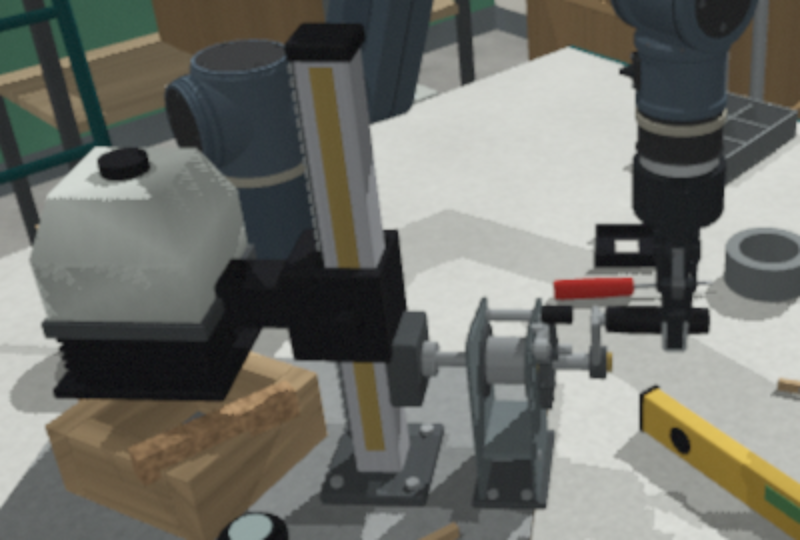

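Emit:
{"api": "move_arm", "payload": {
  "plan": [
    {"jaw":10,"dx":6.1,"dy":0,"dz":1.8,"wx":0,"wy":0,"wz":0},
    {"jaw":10,"dx":12,"dy":0,"dz":4.4,"wx":0,"wy":0,"wz":0},
    {"jaw":10,"dx":17.8,"dy":0,"dz":7.6,"wx":0,"wy":0,"wz":0},
    {"jaw":10,"dx":23,"dy":0,"dz":11.6,"wx":0,"wy":0,"wz":0},
    {"jaw":10,"dx":27.8,"dy":0,"dz":16.1,"wx":0,"wy":0,"wz":0},
    {"jaw":10,"dx":32,"dy":0,"dz":21,"wx":0,"wy":0,"wz":0},
    {"jaw":10,"dx":35.7,"dy":0,"dz":26.3,"wx":0,"wy":0,"wz":0},
    {"jaw":10,"dx":38.9,"dy":0,"dz":32,"wx":0,"wy":0,"wz":0},
    {"jaw":10,"dx":41.5,"dy":0,"dz":38,"wx":0,"wy":0,"wz":0},
    {"jaw":10,"dx":43.5,"dy":0,"dz":44.1,"wx":0,"wy":0,"wz":0}
  ]
}}

```text
time: 11.28
ee_pos: [702.7, -39.0, 132.5]
tool_rot: [[0.654, -0.757, -0.002], [-0.757, -0.654, 0.0], [-0.001, 0.001, -1.0]]
ft_force: [7.0, -2.5, -4.5]
grip_width: 23.5
```

```bash
python3 - <<'E'
from arc import *
st((.5,118.5))
cur=(-12.2+32+43.5,181.2-1.8-44.1);print(cur)
rows(cur,1.31+.1*np.arange(1,11),(.5,118.5))
E
```

```text
11.275 pos [ 64.1 275.6 132.5] φ 1.355 r 65.1 Ftan 5.8 Frad 5.4 Fy 3.7 w 23.5494034238037 |F| 8.719963326305988
(63.3, 135.29999999999998)
φ1.41 dx 1.4 dz 6.4
φ1.51 dx 2.1 dz 12.9
φ1.61 dx 2.2 dz 19.3
φ1.71 dx 1.6 dz 25.8
φ1.81 dx 0.3 dz 32.2
φ1.91 dx -1.5 dz 38.4
φ2.01 dx -4.0 dz 44.4
φ2.11 dx -7.0 dz 50.2
φ2.21 dx -10.6 dz 55.6
φ2.31 dx -14.8 dz 60.6
```

Emit:
{"api": "move_arm", "payload": {
  "plan": [
    {"jaw":10,"dx":1.4,"dy":0,"dz":6.4,"wx":0,"wy":0,"wz":0},
    {"jaw":10,"dx":2.1,"dy":0,"dz":12.9,"wx":0,"wy":0,"wz":0},
    {"jaw":10,"dx":2.2,"dy":0,"dz":19.3,"wx":0,"wy":0,"wz":0},
    {"jaw":10,"dx":1.6,"dy":0,"dz":25.8,"wx":0,"wy":0,"wz":0},
    {"jaw":10,"dx":0.3,"dy":0,"dz":32.2,"wx":0,"wy":0,"wz":0},
    {"jaw":10,"dx":-1.5,"dy":0,"dz":38.4,"wx":0,"wy":0,"wz":0},
    {"jaw":10,"dx":-4,"dy":0,"dz":44.4,"wx":0,"wy":0,"wz":0},
    {"jaw":10,"dx":-7,"dy":0,"dz":50.2,"wx":0,"wy":0,"wz":0},
    {"jaw":10,"dx":-7,"dy":0,"dz":50.2,"wx":0,"wy":0,"wz":0}
  ]
}}

```text
time: 12.4
ee_pos: [694.6, -29.6, 79.1]
tool_rot: [[0.655, -0.756, -0.01], [-0.755, -0.655, 0.007], [-0.012, 0.003, -1.0]]
ft_force: [3.8, 3.5, -7.8]
grip_width: 23.1
```

```bash
python3 - <<'E'
from arc import *
from h import *
st((.5,118.5))
cur=(63.3-7,135.3-50.2);print(cur)
rows(cur,2.11+.05*np.arange(1,20),(.5,118.5))
im,d=snap('scene','s11'); cv2.imwrite('pics/s11z.png',cv2.resize(im[100:370,20:420,::-1],None,fx=2,fy=2))
E
```

```text
12.4 pos [ 51.7 275.5  79.1] φ 2.226 r 64.6 Ftan 6.3 Frad 4.6 Fy 5.1 w 23.10677339045613 |F| 9.337008760781867
(56.3, 85.10000000000001)
φ2.16 dx -1.8 dz 2.7
φ2.21 dx -3.6 dz 5.4
φ2.26 dx -5.6 dz 7.9
φ2.31 dx -7.8 dz 10.4
φ2.36 dx -10.0 dz 12.7
φ2.41 dx -12.4 dz 15.0
φ2.46 dx -14.8 dz 17.1
φ2.51 dx -17.4 dz 19.1
φ2.56 dx -20.1 dz 20.9
φ2.61 dx -22.9 dz 22.6
φ2.66 dx -25.7 dz 24.2
φ2.71 dx -28.6 dz 25.6
φ2.76 dx -31.6 dz 26.9
φ2.81 dx -34.6 dz 28.1
φ2.86 dx -37.7 dz 29.0
φ2.91 dx -40.9 dz 29.9
φ2.96 dx -44.1 dz 30.5
φ3.01 dx -47.3 dz 31.0
φ3.06 dx -50.5 dz 31.4
```

View pics/s11z.png

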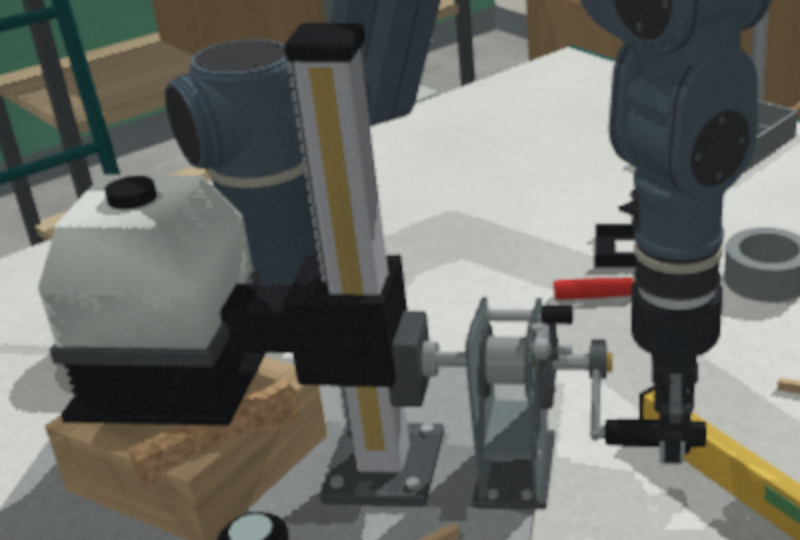

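Emit:
{"api": "move_arm", "payload": {
  "plan": [
    {"jaw":10,"dx":-1.8,"dy":0,"dz":2.7,"wx":0,"wy":0,"wz":0},
    {"jaw":10,"dx":-3.6,"dy":0,"dz":5.4,"wx":0,"wy":0,"wz":0},
    {"jaw":10,"dx":-5.6,"dy":0,"dz":7.9,"wx":0,"wy":0,"wz":0},
    {"jaw":10,"dx":-7.8,"dy":0,"dz":10.4,"wx":0,"wy":0,"wz":0},
    {"jaw":10,"dx":-10,"dy":0,"dz":12.7,"wx":0,"wy":0,"wz":0}
  ]
}}

```text
time: 13.08
ee_pos: [687.4, -21.3, 67.7]
tool_rot: [[0.655, -0.755, -0.01], [-0.755, -0.655, 0.008], [-0.013, 0.002, -1.0]]
ft_force: [1.3, 5.2, -4.0]
grip_width: 23.3
```

```bash
python3 - <<'E'
from arc import *
st((.5,118.5))
E
```

```text
13.075 pos [ 40.7 275.6  67.7] φ 2.471 r 64.8 Ftan 4.9 Frad 1.2 Fy 4.4 w 23.26270183260456 |F| 6.687318732780507
```

Emit:
{"api": "move_arm", "payload": {
  "plan": [
    {"jaw":10,"dx":-2.4,"dy":0,"dz":2.3,"wx":0,"wy":0,"wz":0},
    {"jaw":10,"dx":-4.8,"dy":0,"dz":4.4,"wx":0,"wy":0,"wz":0},
    {"jaw":10,"dx":-7.4,"dy":0,"dz":6.4,"wx":0,"wy":0,"wz":0}
  ]
}}

```text
time: 13.45
ee_pos: [682.3, -15.2, 62.2]
tool_rot: [[0.655, -0.755, -0.01], [-0.755, -0.655, 0.009], [-0.014, 0.002, -1.0]]
ft_force: [0.9, 6.9, -1.0]
grip_width: 23.0
```

```bash
python3 - <<'E'
from arc import *
from h import *
st((.5,118.5))
im,d=snap('scene','s12'); cv2.imwrite('pics/s12z.png',cv2.resize(im[230:370,30:230,::-1],None,fx=4,fy=4))
E
```

```text
13.45 pos [ 32.8 275.6  62.2] φ 2.622 r 64.9 Ftan 4.5 Frad -1.4 Fy 5.2 w 23.031997661375545 |F| 7.050938077025569
```

View pics/s12z.png

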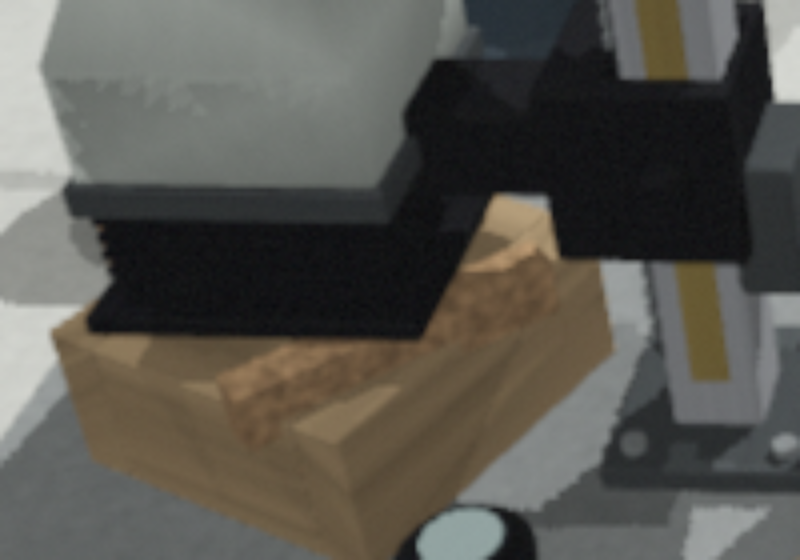

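```bash
python3 - <<'E'
from arc import *
rows((38.9,66),2.51+.05*np.arange(1,20),(.5,118.5))
E
```

```text
φ2.56 dx -2.7 dz 1.8
φ2.61 dx -5.5 dz 3.5
φ2.66 dx -8.3 dz 5.1
φ2.71 dx -11.2 dz 6.5
φ2.76 dx -14.2 dz 7.8
φ2.81 dx -17.2 dz 9.0
φ2.86 dx -20.3 dz 9.9
φ2.91 dx -23.5 dz 10.8
φ2.96 dx -26.7 dz 11.4
φ3.01 dx -29.9 dz 11.9
φ3.06 dx -33.1 dz 12.3
φ3.11 dx -36.3 dz 12.5
φ3.16 dx -39.6 dz 12.5
φ3.21 dx -42.8 dz 12.3
φ3.26 dx -46.1 dz 12.0
φ3.31 dx -49.3 dz 11.6
φ3.36 dx -52.5 dz 11.0
φ3.41 dx -55.6 dz 10.2
φ3.46 dx -58.7 dz 9.2
```

Emit:
{"api": "move_arm", "payload": {
  "plan": [
    {"jaw":10,"dx":-2.7,"dy":0,"dz":1.8,"wx":0,"wy":0,"wz":0},
    {"jaw":10,"dx":-5.5,"dy":0,"dz":3.5,"wx":0,"wy":0,"wz":0},
    {"jaw":10,"dx":-8.3,"dy":0,"dz":5.1,"wx":0,"wy":0,"wz":0}
  ]
}}

```text
time: 13.88
ee_pos: [676.8, -8.8, 58.0]
tool_rot: [[0.655, -0.755, -0.01], [-0.755, -0.655, 0.009], [-0.013, 0.001, -1.0]]
ft_force: [-0.8, 6.6, 0.9]
grip_width: 23.4
```

```bash
python3 - <<'E'
from arc import *
st((.5,118.5))
E
```

```text
13.875 pos [ 24.4 275.7  58. ] φ 2.765 r 65.0 Ftan 4.8 Frad -2.9 Fy 3.7 w 23.351969729174975 |F| 6.666074375807134
```

Emit:
{"api": "move_arm", "payload": {
  "plan": [
    {"jaw":10,"dx":-2.9,"dy":0,"dz":1.4,"wx":0,"wy":0,"wz":0},
    {"jaw":10,"dx":-5.9,"dy":0,"dz":2.7,"wx":0,"wy":0,"wz":0},
    {"jaw":10,"dx":-8.9,"dy":0,"dz":3.9,"wx":0,"wy":0,"wz":0}
  ]
}}

```text
time: 14.25
ee_pos: [673.0, -4.3, 55.9]
tool_rot: [[0.655, -0.756, -0.005], [-0.755, -0.655, 0.004], [-0.006, 0.001, -1.0]]
ft_force: [2.5, 2.8, 3.1]
grip_width: 23.4
```

```bash
python3 - <<'E'
from arc import *
st((.5,118.5))
from h import *
im,d=snap('scene','s13'); cv2.imwrite('pics/s13z.png',cv2.resize(im[230:370,30:230,::-1],None,fx=4,fy=4))
E
```

```text
14.25 pos [ 18.5 275.8  55.9] φ 2.862 r 65.1 Ftan -0.3 Frad -3.1 Fy 3.7 w 23.37916038238547 |F| 4.8575658933664325
```

View pics/s13z.png

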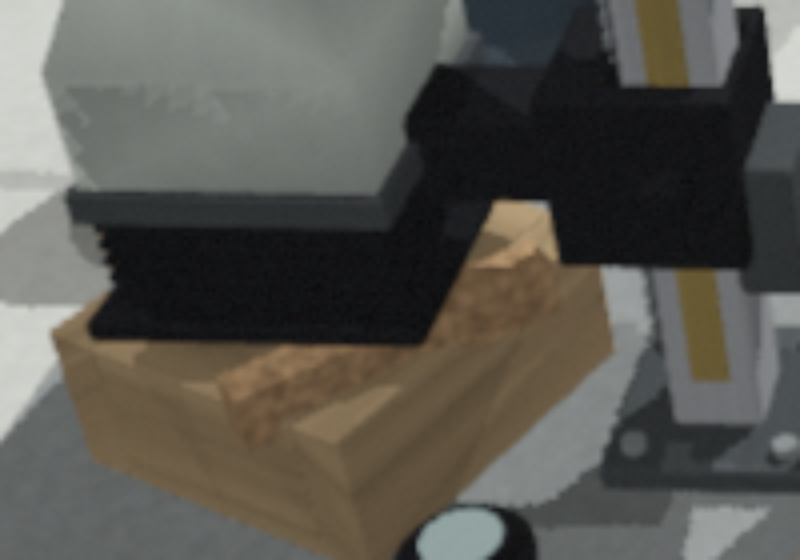

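The tangential load fell from 4.8 N to -0.3 N and the crank lagged its command, so the head appears to have landed. I'll make one tiny confirming step.

Emit:
{"api": "move_arm", "payload": {
  "plan": [
    {"jaw":10,"dx":-1.0,"dy":0,"dz":0.3,"wx":0,"wy":0,"wz":0},
    {"jaw":10,"dx":-1.0,"dy":0,"dz":0.3,"wx":0,"wy":0,"wz":0}
  ]
}}

```text
time: 14.55
ee_pos: [673.3, -4.6, 56.1]
tool_rot: [[0.655, -0.756, -0.003], [-0.756, -0.655, 0.003], [-0.005, -0.0, -1.0]]
ft_force: [0.9, 5.8, 2.0]
grip_width: 23.0
```

```bash
python3 - <<'E'
from arc import *
st((.5,118.5))
E
```

```text
14.55 pos [ 18.8 275.8  56.1] φ 2.856 r 65.1 Ftan 3.1 Frad -3.0 Fy 4.5 w 23.026438029652194 |F| 6.186119509452374
```

```bash
python3 - <<'E'
from arc import *
from h import *
for i in range(5):
    st((.5,118.5)); optics.get_image('scene')
E
```

```text
14.55 pos [ 18.8 275.8  56.1] φ 2.856 r 65.1 Ftan 3.1 Frad -3.0 Fy 4.5 w 23.026438029652194 |F| 6.186119509452374
14.6 pos [ 18.9 275.8  56.1] φ 2.855 r 65.1 Ftan 3.0 Frad -1.4 Fy 4.3 w 23.187732384238554 |F| 5.436229441521111
14.65 pos [ 18.9 275.8  56.1] φ 2.856 r 65.1 Ftan 3.5 Frad -2.0 Fy 5.1 w 23.12356625980061 |F| 6.555899782797859
14.7 pos [ 18.9 275.8  56.1] φ 2.856 r 65.1 Ftan 3.3 Frad -1.6 Fy 4.0 w 23.09469881955905 |F| 5.418069560560151
14.75 pos [ 18.8 275.8  56.1] φ 2.856 r 65.1 Ftan 4.2 Frad -2.2 Fy 3.5 w 23.061503401462584 |F| 5.893331400286876
```

Emit:
{"api": "move_arm", "payload": {
  "plan": [
    {"jaw":10,"dx":-1.0,"dy":0,"dz":0.3,"wx":0,"wy":0,"wz":0},
    {"jaw":10,"dx":-1.0,"dy":0,"dz":0.3,"wx":0,"wy":0,"wz":0},
    {"jaw":10,"dx":-1.0,"dy":0,"dz":0.3,"wx":0,"wy":0,"wz":0}
  ]
}}

```text
time: 15.18
ee_pos: [673.3, -4.5, 56.1]
tool_rot: [[0.654, -0.756, -0.002], [-0.756, -0.654, 0.002], [-0.003, -0.0, -1.0]]
ft_force: [1.1, 5.9, 0.1]
grip_width: 23.3
```

```bash
python3 - <<'E'
from arc import *
st((.5,118.5))
E
```

```text
15.175 pos [ 18.8 275.8  56.1] φ 2.856 r 65.0 Ftan 3.5 Frad -1.1 Fy 4.7 w 23.338097930266827 |F| 5.97909047297565
```

Emit:
{"api": "move_arm", "payload": {
  "plan": [
    {"jaw":10,"dx":-1.0,"dy":0,"dz":0.3,"wx":0,"wy":0,"wz":0},
    {"jaw":10,"dx":-1.0,"dy":0,"dz":0.3,"wx":0,"wy":0,"wz":0},
    {"jaw":10,"dx":-1.0,"dy":0,"dz":0.3,"wx":0,"wy":0,"wz":0}
  ]
}}

```text
time: 15.55
ee_pos: [673.3, -4.5, 56.1]
tool_rot: [[0.654, -0.756, -0.0], [-0.756, -0.654, 0.001], [-0.001, -0.0, -1.0]]
ft_force: [2.2, 4.5, -1.5]
grip_width: 23.5
```

```bash
python3 - <<'E'
from arc import *
st((.5,118.5))
E
```

```text
15.55 pos [ 18.8 275.8  56.1] φ 2.856 r 65.0 Ftan 2.3 Frad 0.9 Fy 4.6 w 23.487141244821437 |F| 5.255371903462056
```

φ stays at 2.856 while the load keeps falling, so the head is on the cork. I'll bleed off the rest of the load.

Emit:
{"api": "move_arm", "payload": {
  "plan": [
    {"jaw":10,"dx":-1.0,"dy":0,"dz":0.3,"wx":0,"wy":0,"wz":0},
    {"jaw":10,"dx":-2.0,"dy":0,"dz":0.6,"wx":0,"wy":0,"wz":0},
    {"jaw":10,"dx":-2.0,"dy":0,"dz":0.6,"wx":0,"wy":0,"wz":0}
  ]
}}

```text
time: 15.92
ee_pos: [673.2, -4.4, 56.2]
tool_rot: [[0.654, -0.757, 0.003], [-0.757, -0.654, -0.002], [0.003, -0.001, -1.0]]
ft_force: [4.4, 2.3, -0.4]
grip_width: 23.2
```

```bash
python3 - <<'E'
from arc import *
from h import *
for i in range(2):
    st((.5,118.5)); im,d=snap('scene','s14')
cv2.imwrite('pics/s14z.png',cv2.resize(im[130:400,20:420,::-1],None,fx=2,fy=2))
C=cloud('scene',d); St=(C-COL)@np.stack([X,Y,Z],1)
C0=cloud('scene',np.load('pics/scene0.npz')['d'])
for tag,CC in (('0',C0),('now',C)):
    S_=(CC-COL)@np.stack([X,Y,Z],1)
    m=np.zeros((480,640),bool);m[160:240,30:150]=1
    print(tag,np.percentile(S_[m][:,2][(S_[m][:,2]<420)&(abs(S_[m][:,1]+180)<90)],[95,99]))
E
```

```text
15.925 pos [ 18.7 275.8  56.2] φ 2.857 r 64.9 Ftan -1.0 Frad 0.7 Fy 4.9 w 23.160592133026363 |F| 5.025387634647615
15.975 pos [ 18.7 275.8  56.2] φ 2.857 r 64.9 Ftan -2.3 Frad 2.4 Fy 4.9 w 23.422451706822745 |F| 5.916426882701717
0 [353.19231589 364.12145198]
now [318.66686233 324.92662736]
```

View pics/s14z.png

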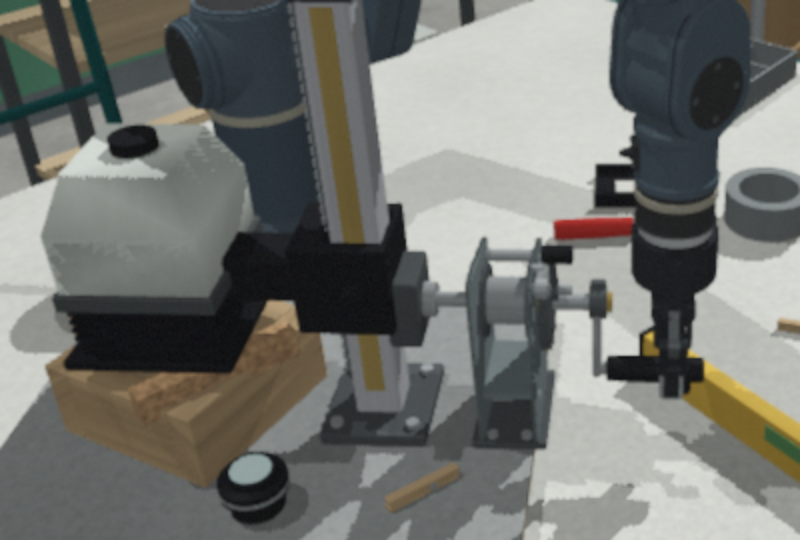

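Emit:
{"api": "move_arm", "payload": {
  "plan": [
    {"jaw":30,"dx":0,"dy":0,"dz":0,"wx":0,"wy":0,"wz":0},
    {"jaw":45,"dx":0,"dy":0,"dz":0,"wx":0,"wy":0,"wz":0},
    {"jaw":60,"dx":0,"dy":0,"dz":0,"wx":0,"wy":0,"wz":0},
    {"jaw":60,"dx":0,"dy":0,"dz":0,"wx":0,"wy":0,"wz":0},
    {"jaw":60,"dx":0,"dy":-3,"dz":-30,"wx":0,"wy":0,"wz":0},
    {"jaw":60,"dx":0,"dy":-5,"dz":-80,"wx":0,"wy":0,"wz":0},
    {"jaw":60,"dx":0,"dy":-5,"dz":-130,"wx":0,"wy":0,"wz":0},
    {"jaw":60,"dx":0,"dy":-5,"dz":-180,"wx":0,"wy":0,"wz":0},
    {"jaw":60,"dx":0,"dy":-5,"dz":-200,"wx":0,"wy":0,"wz":0},
    {"jaw":60,"dx":0,"dy":-5,"dz":-200,"wx":0,"wy":0,"wz":0}
  ]
}}

```text
time: 17.27
ee_pos: [676.8, -0.2, 259.0]
tool_rot: [[0.654, -0.757, 0.005], [-0.757, -0.654, -0.001], [0.004, -0.004, -1.0]]
ft_force: [0.6, 0.5, -0.9]
grip_width: 60.2
```

```bash
python3 - <<'E'
from arc import *
from h import *
st((.5,118.5)); im,d=snap('scene','s15')
cv2.imwrite('pics/s15z.png',cv2.resize(im[130:400,20:420,::-1],None,fx=2,fy=2))
im,d=snap('scene','s16')
e=np.abs(im.astype(int)-np.load('pics/s14.npz')['im']).max(-1)[200:420,20:225]; print('head/frame change px',(e>40).sum())
im,d=snap('top','t16')
E
```

```text
17.275 pos [ 17.9 281.3 259. ] φ 0.123 r 141.6 Ftan 0.1 Frad -0.9 Fy 0.8 w 60.20775224003567 |F| 1.1915905200677268
head/frame change px 567
```

View pics/s15z.png

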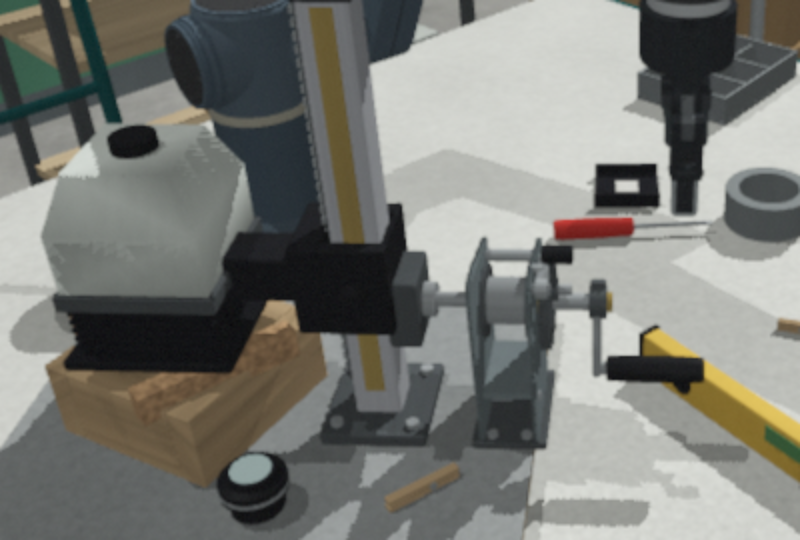

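View pics/t16.png

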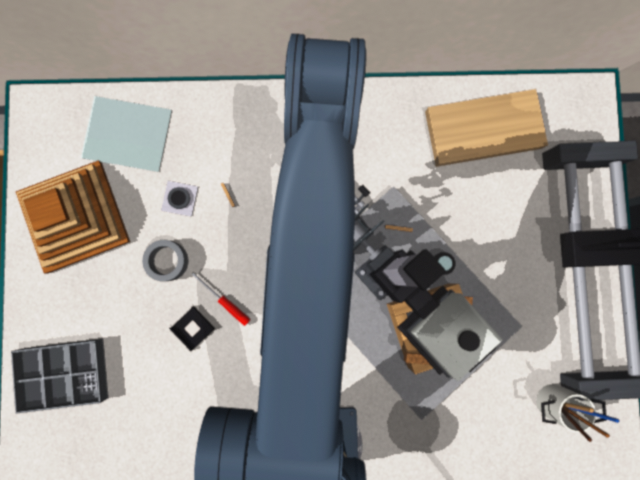

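The head sits at the same pixels as before release, with its plate on the cork at about (80,305). The crank hangs still, the gripper is clear with the wrist force near zero, and the bystanders in view have not moved. I'll hand in the job.

```bash
python3 -c "
from plant import finish_job
print(finish_job())"
```

```text
the job is handed in; nothing more can be done
None
```

The head is down on the cork strips, the gripper is clear, and the job was handed in at about 17.4 s. No verdict was reported.

**What I did**
- **Lever:** I pushed the thumb lever to its stop on the off side. The knob ended at about stand x 62 mm, and it stayed there.
- **Pawl:** I gripped the crank and wound it up about 0.24 rad. I did not measure the height of the pawl nose. I took it to be clear because the pictures showed it raised, and because the crank still carried 4–6 N well below its starting angle.
- **Lowering:** I eased the crank back about 3.05 rad, at about 11 mm/s of head travel, slowing near the end. It then stopped turning at φ = 2.856 rad while the load on the grip fell from 4.8 N to about -2 N. I opened the gripper and lifted clear.

**Last checks**
- **Head:** It came down about 39 mm, to about 100 mm above the frame's underside. It sat at the same place in the pictures before and after release.
- **Robot:** The wrist force was about 1 N, with the gripper well above the crank.
- **Bystanders:** Those in view were where they started. The arm hid the spirit level in the last top view, but the scene view showed its near end in place.

**What failed or disagreed**
- **First lever push:** It passed over the knob. The pictures showed the fingertips about 25 mm above the reported TCP, where 11 mm below it was expected. I worked from the pictures after that.
- **Force at landing:** It read -0.3 N, then about 3 N with the crank standing still. I confirmed the landing with more small steps before letting go.
- **Picture difference:** Comparing pictures before and after release showed 567 changed pixels around the head and frame. I took these for moved shadows, as the head itself had not shifted.

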